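Press the back covers home on the repair press

ROBOT

A 7-joint arm with a two-finger parallel gripper is mounted at the origin on the work surface. World frame = base frame: x ahead of the robot, y to its left, z up, the work surface at z = 0. Lengths are in m, angles in rad, forces in N, time in s.
With the tool pointing down it reaches from about 0.425 to 0.875 m from the base axis. Payload 4.7 kg.
Tool frame: the origin (TCP) lies on the mounting face of the last link; the fingertips stand 182 mm ahead of it and the grasp point (between the pads) lies 164 mm ahead of it; x points along the fingers, y is the direction in which the jaws open and shut, and the axes are right-handed (so a half turn about x gives the same grasp; the last joint's range is limited). The gripper opens to 87 mm and grips with 3 to 60 N. Pads are 19 mm wide; open, the fingers measure 117 mm over their backs; the gripper's body (75 mm by 190 mm) begins 51 mm behind the grasp point.
Start: joints at [-1.211, 0.321, -0.07, 1.45, 0.023, 1.371, -0.057], TCP at [0.22, 0.612, 0.405] pointing down, gripper open.
Joint ranges: [-2.86, 2.86], [-0.3, 2.09], [-1.38, 1.24], [0.06, 2.45], [-1.56, 4.7], [0.09, 2.05], [-2.69, 2.69]. Speed limits (rad/s): [2.57, 2.57, 3.14, 3.14, 3.14, 3.14, 3.14].

INTERFACE

Orientations are given as a rotation vector (axis times angle).
In Python, from bench import monitor, get_image, ctrl gives the robot as it stands.
- The arm moves only by the shell command python3 -m creep 'ROWS' [FORCE]. ROWS is JSON, a list of rows, each a list of 7 numbers: the shift along the tool's x, y, z in mm, then the turn, a rotation vector about the tool's x, y, z in rad, then the finger opening in mm, from 0 to 87. A call has 1 to 5 rows; each row shifts and turns the commanded pose from where the row before left it, along the tool's axes as they then stand; what a row does not reach is not made up. A row lasts 1/10 s, in which the tool goes at most 50 mm and 8.59 degrees, less where a joint would pass 70% of its speed; a pose out of reach is approached as far as the arm can. A call is refused whole if a number of a shift passes 50 or a number of a turn 0.15, either way. A call with a gripper value outside its range is refused whole. The fingers move at their own pace and stop on an object; FORCE is the grip in N (left out, the last holds). Time passes only in rows, so rows that do not move let the fingers close. It gives the time, the measured TCP pose, the force and the opening at its end, in the units of the state.
- monitor.get_state(): the state, without advancing time (a new reading comes with each control period).
- get_image(name): name is "scene" or "top"; returns a dict with "img" (420x560x3 uint8, red, green, blue), "mtx" (3x3 intrinsics, pixels), "view" (4x4, takes a point from world to camera coordinates). Camera axes: x right, y up, looking along -z (the intrinsics and any distortion apply to the point x, -y, -z); pixel columns grow to the right and rows downward; lengths in m; the calibration is good to about 2 mm. A picture is of the moment at which its call begins. There is no depth.
- ctrl.close_job(): hands the job in, once; it reports no verdict.
The state is a dict: "time": time; "joint_positions": joint angles; "qd": joint speeds; "joint_torque": joint torques, N m; "position": TCP position; "tool_rot": TCP orientation; "ft_force": force on the tool from outside, world axes, zero at the start; "torque": the same for the moment, N m; "grip_width": opening from 0.0 (shut) to 1.0 (fully open).
Only numpy, scipy, OpenCV 4.12 (cv2) and the standard library are available. Lean on these libraries where they do the work, as an engineer would, in place of code of your own. Each camera call takes 0.05 s, during which the arm holds its last target.

TASK

Stow the tools that lie on the bed of the swing-arm press in the cabinet's open drawer and lay every phone, green back up, squarely along a rubber pad of its own on the bed. Swing the press arm over each phone in turn and push the plunger fully down through its stroke so that the phone's back cover goes home flush; use the press for this and do not push the covers in with the gripper. Finish with the phones left lying on their pads, the tools in the drawer, the arm swung back to its rest stop clear of the bed, and the other things on the table left where they are.

Things in the scene. Friction and masses are not known exactly. Their poses are not given: they have to be found in the camera images.
- press: the grey swing-arm hand press, fixed. Origin: on the axis of its upright steel column (radius 20 mm), at table level. Its bed is a plate, top 14 mm above the table, from x = -240 to +110 mm and y = -250 to +40 mm in this frame, with three rubber pads let into it. The column, with the arm's hub (radius 30 mm), is 191 mm high
- pad0: black rubber pad let in level with the top of the bed, of a phone's size: 131 mm along its x, 64 mm along its y; the one nearest to the arm's rest stop. Origin: centre of its top face, 14 mm above the table. Its x axis points outwards from the column. Its centre is 190 mm from the column axis, below the plunger when press_arm reads 0.785 rad
- pad1: the middle rubber pad, like pad0; below the plunger when press_arm reads 1.414 rad
- pad2: the third rubber pad, like pad0; below the plunger when press_arm reads 2.042 rad
- press_arm (a joint): angle in rad of the press's swing arm about the column (z): 0 at its rest stop, clear of the bed; grows counter-clockwise from above; end stop 2.2. At q the arm points along 2.967 rad + q in the frame of press, plunger 190 mm from the column axis. Stiff: 0.6 N m (3 N at the plunger) moves it; stays where left. Beam 34 mm wide, 133-165 mm up; round head, radius 26 mm, 113-168 mm up
- plunger (a joint): downward travel in m of the sprung plunger that runs upright through the arm's head: 0 up, 0.028 fully down (end stop). 4 N to start, 9 N at the end; a phone's cover adds 6 N over the last 4 mm. Springs back up when let go. It can be pushed from above or taken by its knob, which also serves to swing the arm
- knob_top (a point): centre of the top face of the plunger's black palm knob, a round knob 44 mm across and 30 mm high with upright sides, 235 mm above the table when the plunger is up; 37 mm of free space below the knob then
- foot (a point): centre of the underside of the plunger's round rubber foot (50 mm across), 50 mm above the table when up, 22 mm when fully down, which is the height of the back of a phone on a pad with its cover home
- drawer: pulled-out top drawer of the white three-drawer plastic cabinet (220 mm wide, 200 mm high, front to -x). Origin: underside of the drawer box, in the middle of the part that is out, 136 mm above the table. Box from x = -70 to +140 mm, 202 mm wide (y), 48 mm high, walls and floor 4 mm; front panel 6 mm higher. Open above from x = -70 to about +65 mm, the rest is in the cabinet. Slides with 2.5 N
- phone_a: a phone (may be absent), 131 x 64 mm, lying screen down; black frame 8 mm thick with a green back cover (127 x 60 mm) on it, whose top is 12 mm above the underside until pressed home and 8 mm after. x along its length. Origin: centre of its underside. About 0.2 kg; all phones are alike. Take it by the long edges of its frame, 64 mm apart
- phone_b: a phone (may be absent), 131 x 64 mm, lying screen down; black frame 8 mm thick with a green back cover (127 x 60 mm) on it, whose top is 12 mm above the underside until pressed home and 8 mm after. x along its length. Origin: centre of its underside. About 0.2 kg; all phones are alike. Take it by the long edges of its frame, 64 mm apart
- phone_c: a phone (may be absent), 131 x 64 mm, lying screen down; black frame 8 mm thick with a green back cover (127 x 60 mm) on it, whose top is 12 mm above the underside until pressed home and 8 mm after. x along its length. Origin: centre of its underside. About 0.2 kg; all phones are alike. Take it by the long edges of its frame, 64 mm apart
- cover_a (a joint): how far the back cover of phone_a is pressed in, in m: 0 standing proud, 0.004 home. Stiff, about 6 N; it stays where it is pushed
- cover_b (a joint): how far the back cover of phone_b is pressed in, in m: 0 standing proud, 0.004 home. Stiff, about 6 N; it stays where it is pushed
- cover_c (a joint): how far the back cover of phone_c is pressed in, in m: 0 standing proud, 0.004 home. Stiff, about 6 N; it stays where it is pushed
- tweezers: steel tweezers, 130 mm along x and 9 mm high, lying on the bed with the arms spread sideways; about 17 mm wide at the origin, tips to +x. Origin: on its underside, in the middle of its length. 30 g
- spudger: white nylon pry stick, 135 mm along x, 12 mm wide, 9 mm high, thinner at the +x end. Origin: middle of its underside. 25 g
- ring_dish: bystander: white ceramic ring dish, 96 mm across, 22 mm high. Origin: centre of its underside
- pry_triangle: bystander: red plastic prying triangle, about 55 mm sides, 5 mm thick. Origin: centre of its underside
- spare_cover: bystander: spare green phone back cover, 131 x 64 x 4 mm, lying by itself; not a phone. Origin: centre of its underside
- cleaner: bystander: white cleaner bottle, 52 mm across, 140 mm high. Origin: centre of its underside
- tape_roll: bystander: roll of tape, 76 mm across, 18 mm high. Origin: centre of its underside
- mug: bystander: mug, 76 mm across, 88 mm high. Origin: centre of its underside
- suction_cup: bystander: suction cup with a stem, 52 mm across, 40 mm high. Origin: centre of its underside
Things that resemble listed ones, but are neither listed nor needed, are in the scene too. Several things have the shape of the spudger; the one meant has the colours described above. What is shaped like the phone_b but blue is not meant.

How it is judged:
On the way:
1. the plunger is fully down with a phone under its foot (((horizontal distance between foot and phone_a below 0.03 m and value of joint plunger above 0.025 m) or (horizontal distance between foot and phone_b below 0.03 m and value of joint plunger above 0.025 m) or (horizontal distance between foot and phone_c below 0.03 m and value of joint plunger above 0.025 m))), for 0.2 s.
At the end, for the whole second after the job is handed in: Each cover is pressed in over 3 of its 4 mm; each phone lies flat, at rest, on a pad (centres within 20 mm, lengths within 0.2 rad); each tool rests in the drawer; the arm is within 0.1 rad of its rest stop, the plunger up (value of joint each of cover_a, cover_b, cover_c above 0.003 m and ((horizontal distance between phone_a and pad0 below 0.02 m and angle between the x axis of phone_a and the x axis of pad0, either way round below 0.2 rad) or (horizontal distance between phone_a and pad1 below 0.02 m and angle between the x axis of phone_a and the x axis of pad1, either way round below 0.2 rad) or (horizontal distance between phone_a and pad2 below 0.02 m and angle between the x axis of phone_a and the x axis of pad2, either way round below 0.2 rad)) and height (world z) of each of phone_a, phone_b, phone_c below 0.02 m and angle between each of phone_a, phone_b, phone_c's own z axis and vertical below 0.1 rad and linear speed of each of phone_a, phone_b, phone_c, tweezers, spudger below 0.02 m/s and ((horizontal distance between phone_b and pad0 below 0.02 m and angle between the x axis of phone_b and the x axis of pad0, either way round below 0.2 rad) or (horizontal distance between phone_b and pad1 below 0.02 m and angle between the x axis of phone_b and the x axis of pad1, either way round below 0.2 rad) or (horizontal distance between phone_b and pad2 below 0.02 m and angle between the x axis of phone_b and the x axis of pad2, either way round below 0.2 rad)) and ((horizontal distance between phone_c and pad0 below 0.02 m and angle between the x axis of phone_c and the x axis of pad0, either way round below 0.2 rad) or (horizontal distance between phone_c and pad1 below 0.02 m and angle between the x axis of phone_c and the x axis of pad1, either way round below 0.2 rad) or (horizontal distance between phone_c and pad2 below 0.02 m and angle between the x axis of phone_c and the x axis of pad2, either way round below 0.2 rad)) and x of tweezers in the frame of drawer between -0.07 and 0.14 m and y of tweezers in the frame of drawer between -0.1 and 0.1 m and z of each of tweezers, spudger in the frame of drawer below 0.04 m and x of spudger in the frame of drawer between -0.07 and 0.14 m and y of spudger in the frame of drawer between -0.1 and 0.1 m and value of joint press_arm below 0.1 rad and velocity of joint press_arm below 0.05 rad/s and value of joint plunger below 0.003 m); the robot touches nothing.
It fails at once if the gripper itself pushes a phone's back cover in ((contact force between the fingers and cover_a above 5 N and velocity of joint cover_a above 0.002 m/s) or (contact force between the fingers and cover_b above 5 N and velocity of joint cover_b above 0.002 m/s) or (contact force between the fingers and cover_c above 5 N and velocity of joint cover_c above 0.002 m/s)).
It fails at once if another thing on the table is moved by more than 40 mm (distance of any of ring_dish, pry_triangle, spare_cover, cleaner, tape_roll, mug, suction_cup from where it was at the start of the episode above 0.04 m).
Of phone_a, phone_b, phone_c only 2 to 3 are there at a start; the rules pass over those that are not, and their reading is None.
At some moment in a run one of phone_a, phone_b, phone_c, tweezers, spudger may be knocked a few centimetres aside while the robot is not near it.
Once in a run the grip may slacken for a moment while it holds something.
It also fails if it takes over 210 s, if anything falls off the work surface, if the arm or the gripper's body presses on something with over 40 N, if the wrist force passes 120 N, or if a joint passes its speed limit or range.

## Working session

There is one attempt and no reset: what is moved stays moved. The work goes in short steps, Python scripts to look and compute and a shell command to move; the robot and the scene stay as the last step left them, time stands still between calls to the robot, and variables do not carry over. Pictures are saved under pics/ and viewed, and the job is handed in when it is done.

```bash
ls; mkdir -p pics; python3 - <<'E'
from bench import monitor,get_image
import cv2
s=monitor.get_state();print(s)
for n in("scene","top"):
    d=get_image(n);cv2.imwrite(f"pics/{n}0.png",d["img"][:,:,::-1]);print(n,d["mtx"].tolist(),d["view"].tolist(),d.keys())
E
```

```text
pics
{'time': 0.0, 'joint_positions': array([-1.21089649,  0.3217799 , -0.07009664,  1.4516657 ,  0.02260817,
        1.37081293, -0.05688877]), 'qd': array([ 7.44026042e-04,  5.53890811e-05, -3.40648801e-04, -7.50490055e-04,
       -7.92103083e-04, -1.00222611e-03,  1.76069065e-04]), 'joint_torque': array([ 3.09953816e-05, -4.91286063e+01, -4.03533652e-01, -3.12527275e+01,
       -6.38065115e-02,  4.37069067e-02,  1.76980120e-04]), 'position': array([0.22027007, 0.61131315, 0.40369396]), 'tool_rot': array([ 0.26983986,  1.55393679, -0.2727826 ]), 'ft_force': array([ 0.26486358, -0.1589358 , -0.23921501]), 'torque': array([0.01160664, 0.05875229, 0.03699773]), 'grip_width': 1.0035232647931502}
scene [[389.46915170615466, 0.0, 278.16678133639255], [0.0, 389.46915170615466, 212.0957998856636], [0.0, 0.0, 1.0]] [[0.3343256147673905, 0.9424386558253132, -0.005980243856512733, -0.22149674729680752], [-0.6121725308110855, 0.2219810499718703, 0.758926350823146, 0.18928105125749034], [0.7165690307505324, -0.25006757778561156, 0.6511490080693358, -1.507383897107899], [0.0, 0.0, 0.0, 1.0]] dict_keys(['img', 'mtx', 'view'])
top [[444.128386533995, 0.0, 279.8309319821425], [0.0, 444.128386533995, 213.60403320443373], [0.0, 0.0, 1.0]] [[-0.025509408681180956, -0.9996745798691573, -6.657447115691495e-05, 0.07584668465875691], [0.9863067657598452, -0.02517914699075929, 0.16298765098365972, -0.5143879250277865], [-0.162936287809346, 0.00409205574759891, 0.9866281068339117, -1.2487227378176], [0.0, 0.0, 0.0, 1.0]] dict_keys(['img', 'mtx', 'view'])
```

View pics/scene0.png

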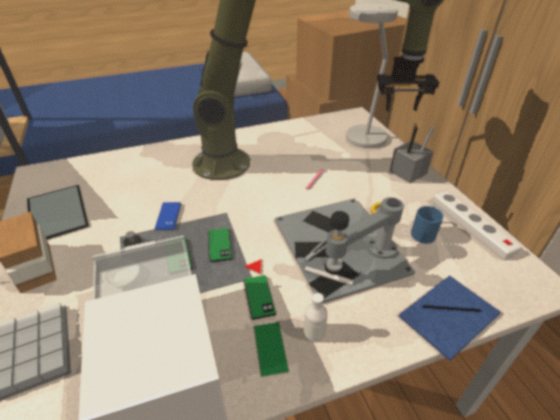

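View pics/top0.png

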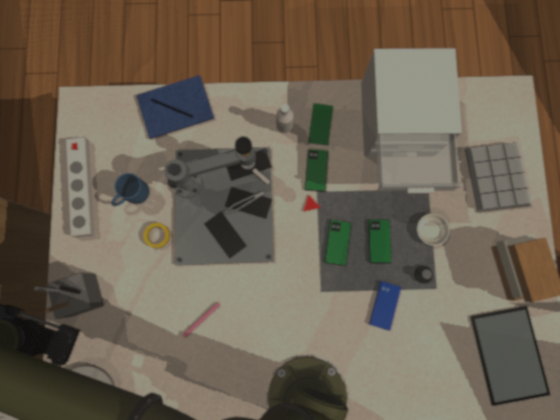

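```bash
cat > h.py <<'E'
import numpy as np, cv2
from bench import monitor,get_image
from scipy.spatial.transform import Rotation as R
def cam(n):
    d=get_image(n); return d
def ray(d,u,v,z):
    # pixel -> world at height z
    K=np.array(d["mtx"]);V=np.array(d["view"])
    p=np.linalg.inv(K)@[u,v,1]; pc=np.array([p[0],-p[1],-1])
    Rw=V[:3,:3].T; o=-Rw@V[:3,3]; w=Rw@pc
    return o+w*(z-o[2])/w[2]
def proj(d,P):
    K=np.array(d["mtx"]);V=np.array(d["view"])
    c=V[:3,:3]@np.array(P)+V[:3,3]; q=K@[c[0],-c[1],-c[2]]
    return q[:2]/q[2]
def crop(d,name,x0,y0,x1,y1,k):
    im=d["img"][y0:y1,x0:x1,::-1]
    cv2.imwrite(name,cv2.resize(im,None,fx=k,fy=k,interpolation=cv2.INTER_CUBIC))
E
python3 - <<'E'
from h import *
d=cam("top");crop(d,"pics/t1.png",130,120,290,280,3.7)
crop(d,"pics/t2.png",270,30,470,340,1.9)
d=cam("scene");crop(d,"pics/s1.png",240,170,440,320,4)
crop(d,"pics/s2.png",80,180,300,390,2.8)
E
```

```text
(no output)
```

View pics/t1.png

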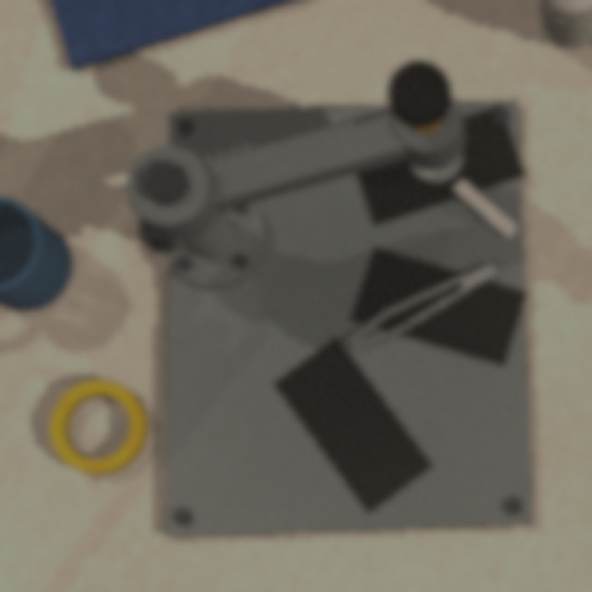

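View pics/t2.png

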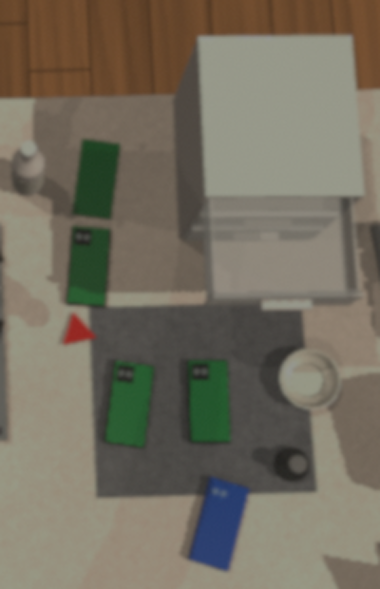

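View pics/s1.png

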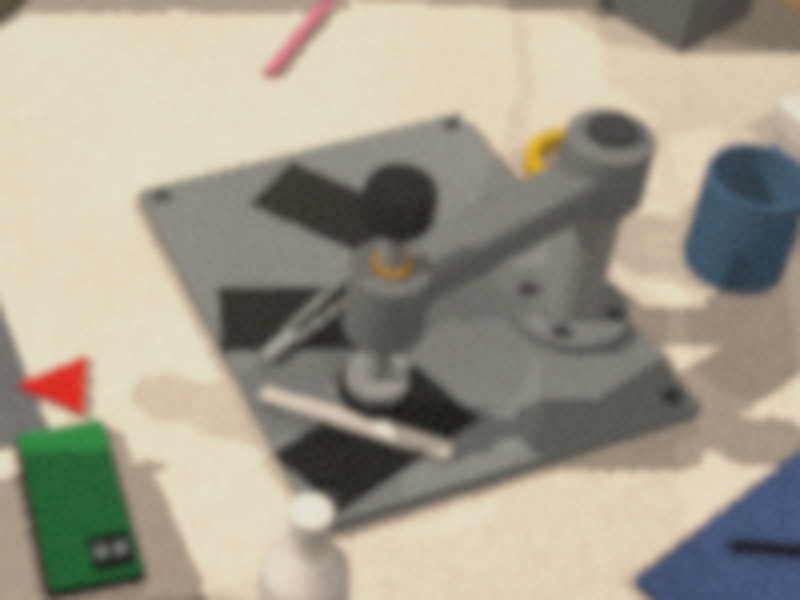

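View pics/s2.png

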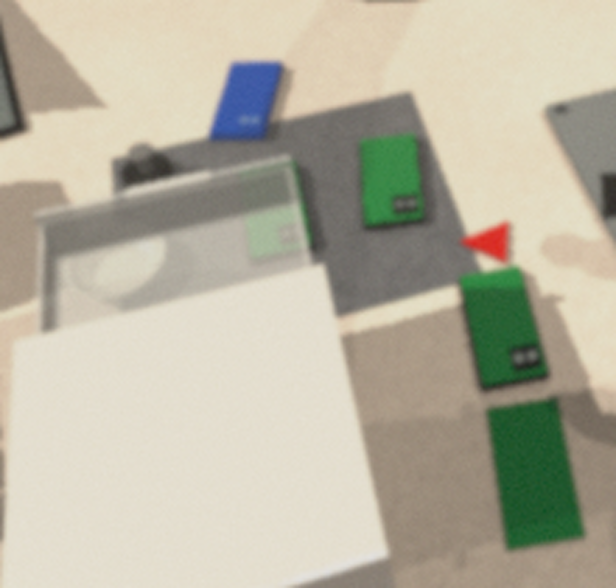

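```bash
cat >> h.py <<'E'
def rects(d,lo,hi,z,minpx=150,close=9,roi=None):
    hsv=cv2.cvtColor(d["img"],cv2.COLOR_RGB2HSV)
    m=cv2.inRange(hsv,lo,hi)
    if roi: 
        mm=np.zeros_like(m);x0,y0,x1,y1=roi;mm[y0:y1,x0:x1]=255;m&=mm
    m=cv2.morphologyEx(m,cv2.MORPH_CLOSE,np.ones((close,close),np.uint8))
    out=[]
    for c in cv2.findContours(m,cv2.RETR_EXTERNAL,cv2.CHAIN_APPROX_NONE)[0]:
        if cv2.contourArea(c)<minpx: continue
        w=np.array([ray(d,p[0][0],p[0][1],z)[:2] for p in c],np.float32)
        (cx,cy),(a,b),t=cv2.minAreaRect(w)
        if a<b: a,b,t=b,a,t+90
        t=(t+90)%180-90
        out.append((c.reshape(-1,2).mean(0).round(0),round(float(cx),4),round(float(cy),4),round(float(a),3),round(float(b),3),round(float(t),1)))
    return out
G=((45,110,30),(85,255,255))
E
python3 - <<'E'
from h import *
d=cam("top")
for r in rects(d,*G,0.012): print(*r)
print("yel",rects(d,(20,120,80),(35,255,255),0.018,50))
print("red",rects(d,(0,150,80),(8,255,255),0.005,50))
def q(x,y): return 130+x/3.7,120+y/3.7
for n,p,z in[("bed",(170,110),.014),("bed",(520,103),.014),("bed",(530,523),.014),("bed",(160,533),.014),("colbase",(205,250),.014),("hubtop",(162,183),.191),("knob",(419,93),.235)]:
    print(n,ray(d,*q(*p),z).round(3))
s=monitor.get_state();print(R.from_rotvec(s["tool_rot"]).as_matrix().round(3))
E
```

```text
[338. 242.] 0.4321 -0.1054 0.124 0.058 -10.0
[380. 241.] 0.4338 -0.2288 0.121 0.059 -1.5
[317. 171.] 0.6516 -0.0496 0.117 0.054 -5.2
[321. 123.] 0.7989 -0.0689 0.119 0.053 -10.1
yel [(array([156., 235.]), 0.4662, 0.4271, 0.076, 0.071, 62.5)]
red [(array([310., 204.]), 0.5522, -0.0317, 0.042, 0.037, 88.5)]
bed [0.726 0.374 0.014]
bed [0.724 0.086 0.014]
bed [0.38  0.085 0.014]
bed [0.38  0.377 0.014]
colbase [0.607 0.344 0.014]
hubtop [0.615 0.337 0.191]
knob [0.662 0.152 0.235]
[[-0.     0.339  0.941]
 [-0.001  0.941 -0.339]
 [-1.    -0.001  0.   ]]
```

```bash
cat >> h.py <<'E'
def st():
    s=monitor.get_state();M=R.from_rotvec(s["tool_rot"]).as_matrix()
    g=s["position"]+M[:,0]*0.164
    return s,M,g
def plan(x,y,z,yawdeg=None):
    """grasp-point target; yaw of jaw axis (tool y) in world deg."""
    s,M,g=st()
    th=np.degrees(np.arctan2(M[1,1],M[0,1]))
    print("t %.1f grasp"%s["time"],g.round(4),"jaw yaw %.1f"%th,"tilt",(np.degrees([M[0,0],M[1,0]])).round(2),"rel",round(th-np.degrees(np.arctan2(g[1],g[0])),1),"F",s["ft_force"].round(1),"w",round(s["grip_width"]*87,1))
    t=yawdeg if yawdeg is not None else th
    d=t-th
    Rt=np.column_stack([[0,0,-1],[np.cos(np.radians(t)),np.sin(np.radians(t)),0],[0,0,0]]);Rt[:,2]=np.cross(Rt[:,0],Rt[:,1])
    rv=R.from_matrix(M.T@Rt).as_rotvec()
    delta=np.array([x,y,z])-g
    print(" turn first (tool rotvec rad)",rv.round(3),"rows>=",int(np.ceil(np.linalg.norm(rv)/.149)), "final rel",round(t-np.degrees(np.arctan2(y,x)),1))
    print(" shift mm AFTER turn (tool)",(Rt.T@delta*1000).round(1)," BEFORE turn",(M.T@delta*1000).round(1),"len",round(np.linalg.norm(delta)*1000))
E
python3 - <<'E'
from h import *
d=cam("top");d2=cam("scene")
import numpy as np
def o(d):
    V=np.array(d["view"]);return -V[:3,:3].T@V[:3,3]
def tri(p,q):
    a=o(d);b=o(d2);u=ray(d,*p,0)-a;v=ray(d2,*q,0)-b
    s=np.linalg.lstsq(np.c_[u,-v],b-a,rcond=None)[0];P=a+u*s[0];Q=b+v*s[1];return (P+Q)/2,np.linalg.norm(P-Q)
print(tri((243.2,145.1),(339.7,220.7)))
print(tri((130+162/3.7,120+183/3.7),(240+613/4,170+130/4)))
# pads via dark mask
print("pads",[r for r in rects(d,(0,0,0),(180,255,42),0.014,200,3,(180,140,275,265))])
for n,a in(("p0",3.745),("p1",4.374),("p2",5.002)):
    P=np.array([.6175+.19*np.cos(a),.3355+.19*np.sin(a),.014]);print(n,P,proj(d,P),((proj(d,P)-[130,120])*3.7).round())
plan(.662,.152,.30,14)
E
```

```text
(array([0.66835812, 0.15367347, 0.21772218]), np.float64(0.0013612319645700712))
(array([0.61786092, 0.33945675, 0.18300194]), np.float64(0.0011088329726794673))
pads [(array([225., 234.]), 0.4647, 0.2272, 0.121, 0.055, 34.8), (array([257., 207.]), 0.5494, 0.1338, 0.071, 0.053, 72.4)]
p0 [0.46105269 0.22768424 0.014     ] [224.35287657 235.01134816] [349. 426.]
p1 [0.55442611 0.15627477 0.014     ] [248.13883025 203.27933813] [437. 308.]
p2 [0.6717601  0.15341254 0.014     ] [248.54643333 165.15259816] [439. 167.]
t 0.3 grasp [0.2203 0.6114 0.2405] jaw yaw 70.2 tilt [-0.01 -0.02] rel 0.0 F [0.7 0.  0.8] w 86.9
 turn first (tool rotvec rad) [0.981 0.    0.   ] rows>= 7 final rel 1.1
 shift mm AFTER turn (tool) [-59.5 317.4 552.6]  BEFORE turn [ -59.4 -282.5  571.3] len 640
```

```bash
python3 -m creep '[[-14,0,0,0.123,0,0,87],[-14,0,0,0.123,0,0,87],[-14,0,0,0.123,0,0,87],[-14,0,0,0.123,0,0,87],[-4,0,0,0.123,0,0,87]]' 20;  python3 - <<'E'
from h import *
plan(.668,.1535,.3,35)
E
```

```text
time: 0.85
position: [0.2204, 0.6117, 0.4668]
tool_rot: [0.755, 1.437, -0.751]
ft_force: [1.0, 0.6, -0.2]
grip_width: 0.999
t 0.8 grasp [0.2205 0.6122 0.3028] jaw yaw 34.7 tilt [0.05 0.16] rel -35.5 F [ 1.   0.6 -0.2] w 86.9
 turn first (tool rotvec rad) [-0.006 -0.002 -0.002] rows>= 1 final rel 22.1
 shift mm AFTER turn (tool) [  2.8 103.5 632.4]  BEFORE turn [  1.9 107.2 631.8] len 641
```

```bash
for i in 1; do python3 -m creep '[[0,8,48,0,0,0,87],[0,8,48,0,0,0,87],[0,8,48,0,0,0,87],[0,8,48,0,0,0,87],[0,8,48,0,0,0,87]]' >/dev/null; python3 -m creep '[[0,8,48,0,0,0,87],[0,8,48,0,0,0,87],[0,8,48,0,0,0,87],[0,8,48,0,0,0,87],[0,8,48,0,0,0,87]]' >/dev/null;python3 -m creep '[[0,8,48,0,0,0,80],[0,8,48,0,0,0,80],[0,8,48,0,0,0,80]]'; done;  python3 - <<'E'
from h import *
plan(.668,.1535,.222,35)
E
```

```text
time: 2.15
position: [0.6641, 0.1583, 0.465]
tool_rot: [0.749, 1.438, -0.748]
ft_force: [-0.5, 1.1, 0.6]
grip_width: 0.927
t 2.1 grasp [0.6642 0.1584 0.301 ] jaw yaw 35.0 tilt [0.03 0.03] rel 21.6 F [-0.5  1.1  0.6] w 80.6
 turn first (tool rotvec rad) [-0.    -0.    -0.001] rows>= 1 final rel 22.1
 shift mm AFTER turn (tool) [79.   0.3  6.2]  BEFORE turn [79.   0.3  6.2] len 79
```

```bash
python3 -m creep '[[20,0,5,0,0,0,80],[20,0,1,0,0,0,80],[20,0,0,0,0,0,80],[17,0,0,0,0,0,80],[0,0,0,0,0,0,80]]' 15; python3 -m creep '[[0,0,0,0,0,0,30],[0,0,0,0,0,0,30],[0,0,0,0,0,0,30],[0,0,0,0,0,0,30],[0,0,0,0,0,0,30]]' 15;  python3 - <<'E'
from h import *
plan(.668,.1535,.222,35)
d=cam("top");crop(d,"pics/t3.png",130,100,310,270,4)
d=cam("scene");crop(d,"pics/s3.png",240,150,440,300,4)
E
```

```text
time: 2.65
position: [0.6657, 0.1548, 0.3846]
tool_rot: [0.747, 1.442, -0.753]
ft_force: [-0.4, -0.2, 0.1]
grip_width: 0.919
time: 3.15
position: [0.6665, 0.1547, 0.3884]
tool_rot: [0.75, 1.437, -0.749]
ft_force: [0.0, 1.0, -1.1]
grip_width: 0.553
t 3.1 grasp [0.6667 0.1548 0.2244] jaw yaw 35.0 tilt [0.05 0.02] rel 21.9 F [ 0.   1.  -1.1] w 48.1
 turn first (tool rotvec rad) [-0.001  0.    -0.001] rows>= 1 final rel 22.1
 shift mm AFTER turn (tool) [2.4 0.3 1.8]  BEFORE turn [2.4 0.3 1.8] len 3
```

View pics/s3.png

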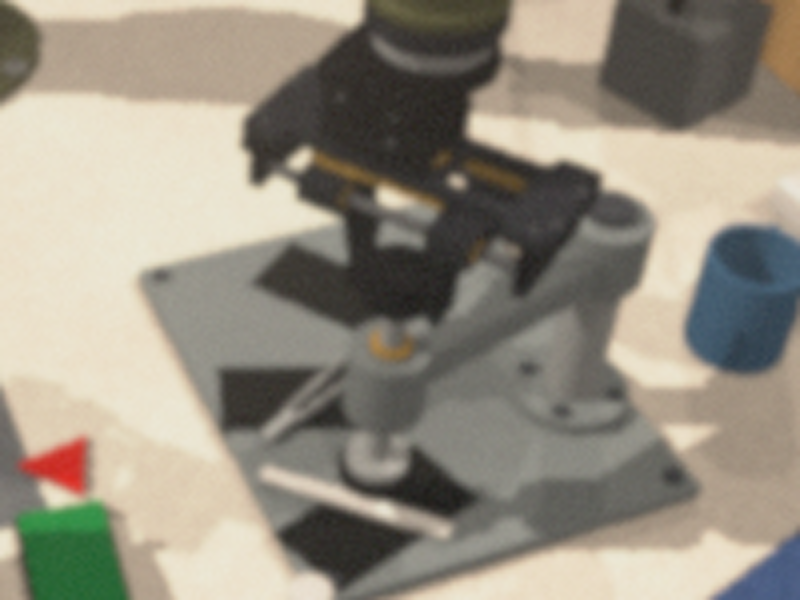

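```bash
python3 -m creep '[[0,0,0,0,0,0,30],[0,0,0,0,0,0,30],[0,-17.5,-7.3,0.1,0,0,30],[0,-17.5,-7.3,0.1,0,0,30],[0,-17.5,-7.3,0.1,0,0,30]]' 15;  python3 - <<'E'
from h import *
s,M,g=st();v=g-[.618,.337,0]
print(np.hypot(*v[:2]),np.degrees(np.arctan2(v[1],v[0])))
plan(.668,.1535,.222)
E
```

```text
time: 3.75
position: [0.6107, 0.1487, 0.3881]
tool_rot: [0.984, 1.336, -0.977]
ft_force: [6.1, 3.5, -0.0]
grip_width: 0.501
0.1881062039813217 -91.9914369144238
t 3.8 grasp [0.6115 0.149  0.2241] jaw yaw 17.5 tilt [0.27 0.1 ] rel 3.8 F [ 6.1  3.5 -0. ] w 43.5
 turn first (tool rotvec rad) [ 0.    -0.    -0.005] rows>= 1 final rel 4.6
 shift mm AFTER turn (tool) [ 2.1 55.3 12.7]  BEFORE turn [ 2.4 55.3 12.7] len 57
```

```bash
python3 -m creep '[[0,-17.5,-7.3,0.1,0,0,30],[0,-17.5,-7.3,0.1,0,0,30],[0,-17.5,-7.3,0.1,0,0,30],[0,-17.5,-7.3,0.1,0,0,30],[0,-17.5,-7.3,0.1,0,0,30]]';python3 -m creep '[[0,-17.5,-7.3,0.1,0,0,30],[0,-17.5,-7.3,0.1,0,0,30],[0,-17.5,-7.3,0.1,0,0,30],[0,-17.5,-7.3,0.1,0,0,30],[0,-17.5,-7.3,0.1,0,0,30]]';  python3 - <<'E'
from h import *
s,M,g=st();v=g-[.618,.337,0]
print(np.hypot(*v[:2]),np.degrees(np.arctan2(v[1],v[0])))
plan(.668,.1535,.222)
E
```

```text
time: 4.25
position: [0.5209, 0.1754, 0.3881]
tool_rot: [1.357, 1.108, -1.345]
ft_force: [10.2, 4.4, -5.0]
grip_width: 0.505
time: 4.75
position: [0.4557, 0.2412, 0.3881]
tool_rot: [1.708, 0.794, -1.691]
ft_force: [13.9, 2.1, -8.5]
grip_width: 0.498
0.18694615513646806 -149.31795950297231
t 4.8 grasp [0.4572 0.2416 0.2241] jaw yaw -39.8 tilt [0.54 0.13] rel -67.7 F [13.9  2.1 -8.5] w 43.3
 turn first (tool rotvec rad) [ 0.    -0.008 -0.006] rows>= 1 final rel -52.8
 shift mm AFTER turn (tool) [  2.1 218.3 -67.4]  BEFORE turn [  3.9 218.3 -67.4] len 228
```

```bash
python3 -m creep '[[1,-17,-9,0.1,0,0,30],[1,-17,-9,0.1,0,0,30],[0,-17.5,-7.3,0.1,0,0,30],[0,-17.5,-7.3,0.1,0,0,30],[0,-17.5,-7.3,0.1,0,0,30]]';  python3 - <<'E'
from h import *
s,M,g=st();v=g-[.618,.337,0]
print(np.hypot(*v[:2]),np.degrees(np.arctan2(v[1],v[0])))
plan(.668,.1535,.222)
E
```

```text
time: 5.25
position: [0.4315, 0.3316, 0.3868]
tool_rot: [2.018, 0.379, -2.013]
ft_force: [4.1, -5.0, 4.2]
grip_width: 0.497
0.1860880376856134 -178.1993679653238
t 5.2 grasp [0.432  0.3312 0.2228] jaw yaw -68.5 tilt [ 0.16 -0.14] rel -106.0 F [ 4.1 -5.   4.2] w 43.3
 turn first (tool rotvec rad) [ 0.    -0.002 -0.003] rows>= 1 final rel -81.5
 shift mm AFTER turn (tool) [   0.8  251.7 -154.6]  BEFORE turn [   1.9  251.7 -154.6] len 295
```

```bash
python3 -m creep '[[0,-17.5,-7.3,0.1,0,0,30],[0,-17.5,-7.3,0.1,0,0,30],[0,-1,0,0,0,0,30],[0,0,0,0,0,0,30]]';  python3 - <<'E'
from h import *
s,M,g=st();v=g-[.618,.337,0]
print(np.hypot(*v[:2]),np.degrees(np.arctan2(v[1],v[0])))
plan(.668,.1535,.222)
E
```

```text
time: 5.65
position: [0.4344, 0.369, 0.386]
tool_rot: [2.127, 0.183, -2.125]
ft_force: [1.8, -6.8, 5.1]
grip_width: 0.504
0.18586732847208007 170.3764672175628
t 5.7 grasp [0.4347 0.3681 0.222 ] jaw yaw -79.8 tilt [ 0.11 -0.32] rel -120.1 F [ 1.8 -6.8  5.1] w 43.8
 turn first (tool rotvec rad) [ 0.    -0.001 -0.006] rows>= 1 final rel -92.8
 shift mm AFTER turn (tool) [  -0.   252.4 -191.7]  BEFORE turn [   1.6  252.3 -191.7] len 317
```

```bash
python3 -m creep '[[0,-4,-1,0.02,0,0,30],[0,0,0,0,0,0,60],[0,0,0,0,0,0,60],[-40,0,0,0,0,0,60],[-40,0,0,0,0,0,60]]';  python3 -m creep '[[-20,0,0,-0.14,0,0,60],[0,0,0,-0.14,0,0,60],[0,0,0,-0.14,0,0,60],[0,0,0,-0.14,0,0,60]]';  python3 - <<'E'
from h import *
plan(.668,.1535,.222)
d=cam("top");crop(d,"pics/t4.png",130,100,310,270,4)
d=cam("scene");crop(d,"pics/s4.png",240,150,440,300,4)
E
```

```text
time: 6.15
position: [0.4324, 0.3755, 0.4653]
tool_rot: [2.134, 0.169, -2.14]
ft_force: [0.9, 1.0, 0.4]
grip_width: 0.679
time: 6.55
position: [0.4327, 0.3758, 0.4859]
tool_rot: [1.798, 0.684, -1.798]
ft_force: [-0.1, 0.1, -0.4]
grip_width: 0.69
t 6.5 grasp [0.4327 0.3758 0.3219] jaw yaw -48.4 tilt [0.   0.02] rel -89.3 F [-0.1  0.1 -0.4] w 60.0
 turn first (tool rotvec rad) [-0. -0.  0.] rows>= 1 final rel -61.3
 shift mm AFTER turn (tool) [ 99.9 322.5 -28.1]  BEFORE turn [ 99.8 322.5 -28.1] len 339
```

View pics/t4.png

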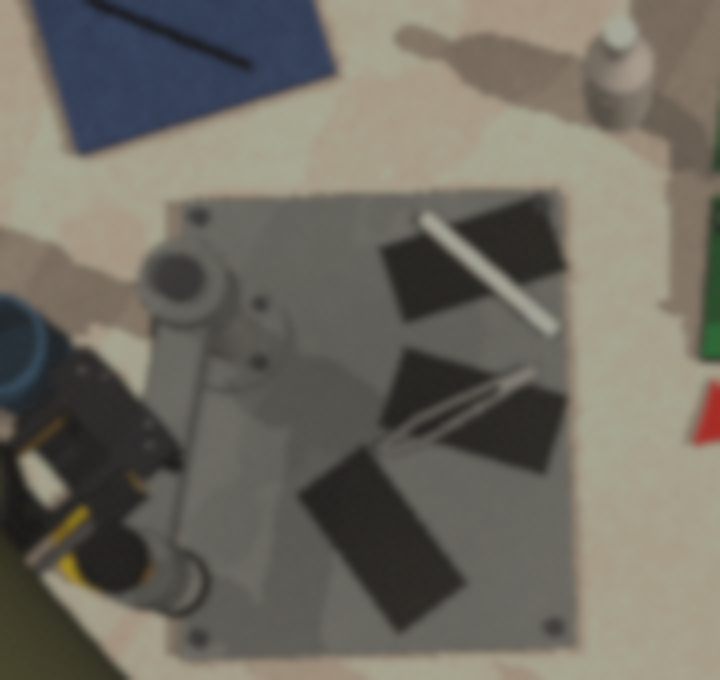

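View pics/s4.png

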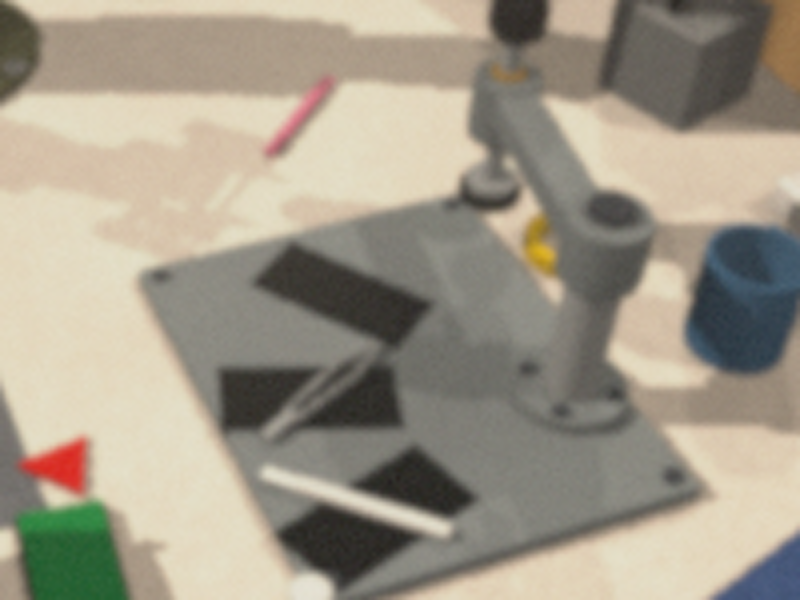

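```bash
python3 - <<'E'
from h import *
d=cam("top")
def q(x,y): return 130+x/4,100+y/4
def seg(a,b,z):
    A=ray(d,*q(*a),z);B=ray(d,*q(*b),z);v=B-A
    print(((A+B)/2).round(4),"len",np.linalg.norm(v).round(3),"ang",np.degrees(np.arctan2(v[1],v[0])).round(1))
seg((427,217),(552,330),.02)
seg((380,448),(535,372),.019)
print(rects(d,(0,0,150),(180,60,255),0.02,30,3,(220,145,272,190)))
print("pad0",rects(d,(0,0,0),(180,255,42),0.014,200,3,(200,208,250,262)))
for n,cs in(("p0",[(302,494),(362,448),(465,580),(400,632)]),("p1",[(406,350),(567,400),(545,473),(381,424)]),("p2",[(382,248),(540,195),(566,268),(408,321)])):
    P=np.array([ray(d,*q(*c),.014)[:2] for c in cs]);v=P-P.mean(0)
    L=P[2]-P[1]+P[3]-P[0] if n=="p0" else P[1]-P[0]+P[2]-P[3]
    c=P.mean(0);w=c-[.619,.337];print(n,c.round(4),"long ang",np.degrees(np.arctan2(L[1],L[0])).round(1),"len",np.linalg.norm(L)/2,"from col",np.hypot(*w),np.degrees(np.arctan2(w[1],w[0])))
s=(d["img"][100:270,130:310])
# drawer
d2=d
def q2(x,y): return 270+x/1.9,30+y/1.9
for p,z in(((212,300),.19),((358,293),.19),((355,195),.2),((203,195),.2),((197,37),.2),((352,35),.2)):
    print(ray(d,*q2(*p),z).round(3))
E
```

```text
[0.66   0.1419 0.02  ] len 0.129 ang -134.2
[0.5562 0.1669 0.019 ] len 0.128 ang -64.8
[(array([252., 168.]), 0.6613, 0.1429, 0.126, 0.007, 46.5), (array([246., 146.]), 0.7287, 0.1615, 0.155, 0.009, 88.5)]
pad0 [(array([221., 230.]), 0.4789, 0.2382, 0.082, 0.053, 34.8)]
p0 [0.4625 0.2243] long ang -144.2 len 0.12569259456682524 from col 0.19289078561669487 -144.2450417821109
p1 [0.5556 0.1547] long ang -108.6 len 0.12727714908836288 from col 0.19299128753135203 -109.18990531564546
p2 [0.6739 0.1534] long ang -72.3 len 0.126056970355605 from col 0.19164036740933008 -73.33753835012473
[ 0.553 -0.202  0.19 ]
[ 0.557 -0.402  0.19 ]
[ 0.694 -0.407  0.2  ]
[ 0.699 -0.197  0.2  ]
[ 0.935 -0.203  0.2  ]
[ 0.932 -0.424  0.2  ]
```

```bash
python3 - <<'E'
from h import *
plan(.6605,.1425,.322,-44)
E
```

```text
t 6.7 grasp [0.4327 0.3757 0.3217] jaw yaw -48.9 tilt [-0.01 -0.  ] rel -89.8 F [ 0.3 -0.4 -0.4] w 59.9
 turn first (tool rotvec rad) [-0.085  0.     0.   ] rows>= 1 final rel -56.2
 shift mm AFTER turn (tool) [-3.000e-01  3.259e+02  9.500e+00]  BEFORE turn [ -0.4 325.5 -18.1] len 326
```

```bash
python3 -m creep '[[0,0,0,-0.085,0,0,40],[0,49,1.4,0,0,0,40],[0,49,1.4,0,0,0,40],[0,49,1.4,0,0,0,40],[0,49,1.4,0,0,0,40]]' >/dev/null;python3 -m creep '[[20,49,1.4,0,0,0,40],[40,40,1.4,0,0,0,40],[49,30,1.4,0,0,0,40],[50,10,0,0,0,0,40],[50,0,0,0,0,0,40]]';  python3 - <<'E'
from h import *
plan(.6605,.1425,.034,-44)
E
```

```text
time: 7.7
position: [0.6536, 0.1492, 0.2884]
tool_rot: [1.752, 0.737, -1.75]
ft_force: [0.5, -0.3, -0.9]
grip_width: 0.456
t 7.7 grasp [0.654  0.149  0.1244] jaw yaw -44.3 tilt [ 0.11 -0.07] rel -57.1 F [ 0.5 -0.3 -0.9] w 39.7
 turn first (tool rotvec rad) [-0.004 -0.    -0.002] rows>= 1 final rel -56.2
 shift mm AFTER turn (tool) [90.4  9.2  0.1]  BEFORE turn [90.4  9.   0.1] len 91
```

```bash
python3 -m creep '[[20,5,0,0,0,0,40],[20,0,0,0,0,0,40],[15,0,0,0,0,0,40],[0,0,0,0,0,0,40],[0,0,0,0,0,0,40]]' ;  python3 - <<'E'
from h import *
plan(.6605,.1425,.034,-44)
E
```

```text
time: 8.2
position: [0.6563, 0.1487, 0.2354]
tool_rot: [1.748, 0.744, -1.746]
ft_force: [0.9, 0.3, -0.1]
grip_width: 0.463
t 8.2 grasp [0.6564 0.1487 0.0714] jaw yaw -43.9 tilt [0.03 0.01] rel -56.6 F [ 0.9  0.3 -0.1] w 40.2
 turn first (tool rotvec rad) [ 0.002 -0.001 -0.   ] rows>= 1 final rel -56.2
 shift mm AFTER turn (tool) [37.4  7.3  1.6]  BEFORE turn [37.4  7.3  1.7] len 38
```

```bash
python3 -m creep '[[17,7,1.6,0,0,0,40],[20,0,0,0,0,0,40],[0,0,0,0,0,0,40],[0,0,0,0,0,0,3],[0,0,0,0,0,0,3]]' 20; python3 -m creep '[[0,0,0,0,0,0,3],[0,0,0,0,0,0,3],[0,0,0,0,0,0,3],[0,0,0,0,0,0,3]]' ;   python3 - <<'E'
from h import *
plan(.6605,.1425,.034,-44)
E
```

```text
time: 8.7
position: [0.6602, 0.1423, 0.1981]
tool_rot: [1.747, 0.744, -1.746]
ft_force: [-0.0, 0.7, 1.1]
grip_width: 0.357
time: 9.1
position: [0.6601, 0.1425, 0.198]
tool_rot: [1.747, 0.744, -1.746]
ft_force: [-0.2, -0.2, 1.0]
grip_width: 0.136
t 9.1 grasp [0.6601 0.1425 0.034 ] jaw yaw -43.8 tilt [0.01 0.01] rel -56.0 F [-0.2 -0.2  1. ] w 11.8
 turn first (tool rotvec rad) [ 0.003 -0.    -0.   ] rows>= 1 final rel -56.2
 shift mm AFTER turn (tool) [ 0.   0.3 -0.3]  BEFORE turn [ 0.   0.3 -0.3] len 0
```

```bash
python3 -m creep '[[-20,0,0,0,0,0,3],[-40,0,0,0,0,0,3],[-40,0,0,-0.13,0,0,3],[-40,0,0,-0.13,0,0,3],[-40,0,0,-0.13,0,0,3]]' >/dev/null; python3 -m creep '[[-30,0,0,-0.13,0,0,3],[0,0,0,-0.13,0,0,3],[0,0,0,-0.12,0,0,3]]' ;   python3 - <<'E'
from h import *
plan(.62,-.302,.244,0)
E
```

```text
time: 9.9
position: [0.6602, 0.1423, 0.4097]
tool_rot: [1.204, 1.213, -1.199]
ft_force: [0.5, -0.4, 0.3]
grip_width: 0.13
t 9.9 grasp [0.6607 0.1425 0.2457] jaw yaw 0.6 tilt [0.16 0.06] rel -11.6 F [ 0.5 -0.4  0.3] w 11.3
 turn first (tool rotvec rad) [ 0.01  -0.001 -0.003] rows>= 1 final rel 26.0
 shift mm AFTER turn (tool) [  1.7 -40.7 444.5]  BEFORE turn [  1.2 -45.2 444. ] len 446
```

```bash
python3 -m creep '[[0,-4.6,40,0,0,0,3],[0,-4.6,49.4,0,0,0,3],[0,-4.6,49.4,0,0,0,3],[0,-4.6,49.4,0,0,0,3],[0,-4.6,49.4,0,0,0,3]]' >/dev/null; python3 -m creep '[[0,-4.6,49.4,0,0,0,3],[0,-4.6,49.4,0,0,0,3],[0,-4.6,49.4,0,0,0,3],[0,-4.6,40,0,0,0,3],[0,-4.6,18,0,0,0,3]]' ;   python3 - <<'E'
from h import *
plan(.62,-.302,.166,0)
d=cam("top");crop(d,"pics/t5.png",270,30,470,340,1.9)
d=cam("scene");crop(d,"pics/s5.png",60,120,300,390,2.2)
E
```

```text
time: 10.9
position: [0.6142, -0.3068, 0.4078]
tool_rot: [1.207, 1.207, -1.212]
ft_force: [-1.0, 0.4, 0.0]
grip_width: 0.135
t 10.9 grasp [ 0.614  -0.3073  0.2438] jaw yaw -0.1 tilt [-0.06 -0.17] rel 26.5 F [-1.   0.4  0. ] w 11.8
 turn first (tool rotvec rad) [-0.001  0.003  0.001] rows>= 1 final rel 26.0
 shift mm AFTER turn (tool) [77.8  6.  -5.3]  BEFORE turn [77.8  6.1 -5.6] len 78
```

View pics/s5.png

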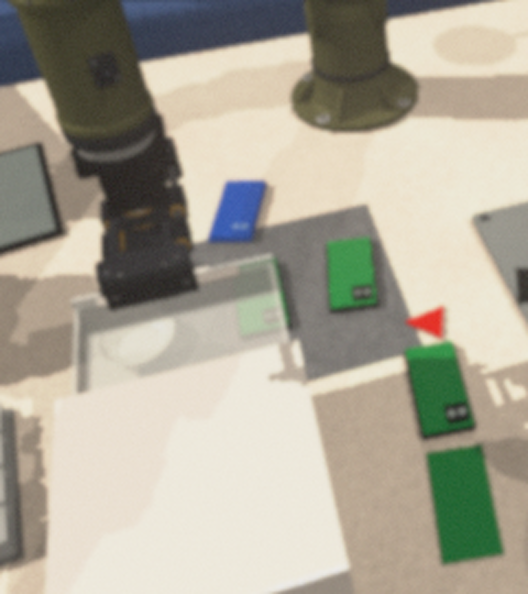

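View pics/t5.png

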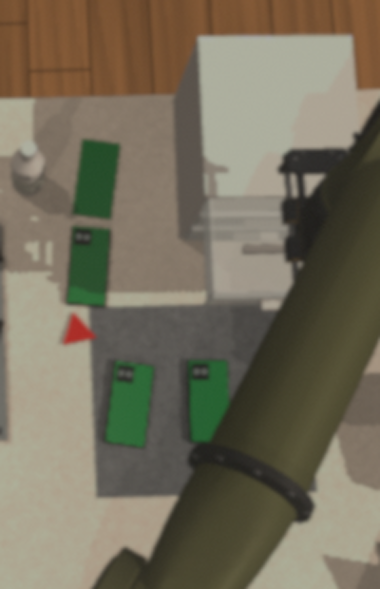

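```bash
python3 -m creep '[[25,3,-5,0,0,0,3],[25,0,0,0,0,0,3],[20,0,0,0,0,0,3],[7,0,0,0,0,0,3],[0,0,0,0,0,0,3]]' ; python3 -m creep '[[0,0,0,0,0,0,40],[0,0,0,0,0,0,40],[0,0,0,0,0,0,40],[-30,0,0,0,0,0,40],[-40,0,0,0,0,0,40]]';  python3 - <<'E'
from h import *
plan(.5562,.1669,.244,25)
E
```

```text
time: 11.5
position: [0.6198, -0.2943, 0.3298]
tool_rot: [1.204, 1.215, -1.204]
ft_force: [0.4, 0.5, -0.6]
grip_width: 0.133
time: 12.0
position: [0.6188, -0.2961, 0.3998]
tool_rot: [1.205, 1.216, -1.208]
ft_force: [0.9, 0.6, 0.1]
grip_width: 0.44
t 12.0 grasp [ 0.6182 -0.2959  0.2358] jaw yaw 0.3 tilt [-0.23  0.1 ] rel 25.9 F [0.9 0.6 0.1] w 38.3
 turn first (tool rotvec rad) [-0.431 -0.003  0.004] rows>= 3 final rel 8.3
 shift mm AFTER turn (tool) [  -8.2  139.4 -445.6]  BEFORE turn [  -7.2  -59.7 -463.1] len 467
```

```bash
python3 -m creep '[[-10,0,0,-0.144,0,0,40],[0,0,0,-0.144,0,0,40],[0,0,0,-0.144,0,0,40],[0,14,-44.5,0,0,0,40],[0,14,-44.5,0,0,0,40]]' >/dev/null; python3 -m creep '[[0,14,-44.5,0,0,0,40],[0,14,-44.5,0,0,0,40],[0,14,-44.5,0,0,0,40],[0,14,-44.5,0,0,0,40]]' >/dev/null; python3 - <<'E'
from h import *
d=cam("top");crop(d,"pics/t6.png",130,100,410,270,2.8)
E
```

```text
(no output)
```

View pics/t6.png

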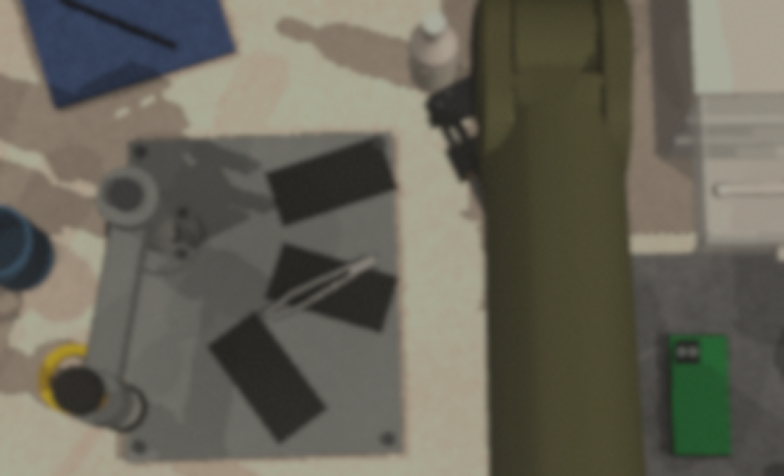

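```bash
python3 -m creep '[[0,14,-44.5,0,0,0,40],[0,14,-44.5,0,0,0,40],[0,14,-44.5,0,0,0,40],[50,14,-36,0,0,0,40],[50,0,0,0,0,0,40]]' >/dev/null;  python3 - <<'E'
from h import *
d=cam("top")
def q(x,y): return 130+x/2.8,100+y/2.8
A=ray(d,*q(268,316),.019);B=ray(d,*q(373,260),.019);print((A+B)/2,np.degrees(np.arctan2(*(A-B)[1::-1])))
plan(.5562,.1669,.033,25.2)
E
```

```text
[0.55513392 0.16662409 0.019     ] 117.19776411770762
t 13.5 grasp [0.5572 0.1522 0.1487] jaw yaw 25.4 tilt [-0.54 -0.13] rel 10.1 F [-3.6 -1.6 -6.2] w 39.9
 turn first (tool rotvec rad) [ 0.003 -0.002  0.01 ] rows>= 1 final rel 8.5
 shift mm AFTER turn (tool) [115.7   5.3 -13.7]  BEFORE turn [115.6   6.4 -13.5] len 117
```

```bash
python3 -m creep '[[30,2,-4,0,0,0,40],[30,0,0,0,0,0,40],[20,0,0,0,0,0,40],[0,0,0,0,0,0,40],[0,0,0,0,0,0,40]]' >/dev/null;  python3 - <<'E'
from h import *
plan(.5562,.1669,.033,25.8)
E
```

```text
t 14.0 grasp [0.5629 0.1539 0.0786] jaw yaw 25.0 tilt [0.06 0.  ] rel 9.7 F [ 0.  -0.   0.9] w 39.9
 turn first (tool rotvec rad) [-0.014  0.    -0.001] rows>= 1 final rel 9.1
 shift mm AFTER turn (tool) [ 45.6  -0.4 -14.6]  BEFORE turn [ 45.6  -0.7 -14.6] len 48
```

```bash
python3 -m creep '[[15,-0.5,-14.6,-0.014,0,0,40],[15,0,0,0,0,0,40],[15.5,0,0,0,0,0,40],[0,0,0,0,0,0,40],[0,0,0,0,0,0,3]]' 15; python3 -m creep '[[0,0,0,0,0,0,3],[0,0,0,0,0,0,3],[0,0,0,0,0,0,3],[0,0,0,0,0,0,3]]' ;   python3 - <<'E'
from h import *
plan(.5562,.1669,.034,25.8)
E
```

```text
time: 14.5
position: [0.5561, 0.1671, 0.1967]
tool_rot: [0.872, 1.389, -0.871]
ft_force: [-2.0, -0.5, 5.9]
grip_width: 0.426
time: 14.9
position: [0.5562, 0.1668, 0.1967]
tool_rot: [0.872, 1.388, -0.871]
ft_force: [-1.8, -0.5, 5.3]
grip_width: 0.194
t 14.9 grasp [0.5564 0.1668 0.0327] jaw yaw 25.8 tilt [ 0.07 -0.  ] rel 9.1 F [-1.8 -0.5  5.3] w 16.9
 turn first (tool rotvec rad) [-0.001  0.001 -0.001] rows>= 1 final rel 9.1
 shift mm AFTER turn (tool) [-1.3 -0.1 -0.2]  BEFORE turn [-1.3 -0.1 -0.2] len 1
```

```bash
python3 -m creep '[[-1,0,0,0,0,0,3],[-20,0,0,0,0,0,3],[-40,0,0,0.15,0,0,3],[-40,0,0,0.15,0,0,3],[-40,0,0,0.15,0,0,3]]' >/dev/null; python3 -m creep '[[-40,0,0,0,0,0,3],[-30,0,0,0,0,0,3],[0,0,0,0,0,0,3]]' ;   python3 - <<'E'
from h import *
plan(.61,-.302,.244,0)
E
```

```text
time: 15.7
position: [0.5568, 0.1672, 0.412]
tool_rot: [1.216, 1.205, -1.201]
ft_force: [1.3, -0.2, -0.5]
grip_width: 0.193
t 15.7 grasp [0.5582 0.1677 0.248 ] jaw yaw 0.0 tilt [0.49 0.19] rel -16.7 F [ 1.3 -0.2 -0.5] w 16.8
 turn first (tool rotvec rad) [ 0.    -0.003 -0.009] rows>= 1 final rel 26.3
 shift mm AFTER turn (tool) [  4.   51.8 469.7]  BEFORE turn [  2.9  51.7 469.8] len 473
```

```bash
python3 -m creep '[[0,5,35,0,0,0,3],[0,5,45,0,0,0,3],[0,5,45,0,0,0,3],[0,5,45,0,0,0,3],[0,5,45,0,0,0,3]]' >/dev/null; python3 -m creep '[[0,5,45,0,0,0,3],[0,5,45,0,0,0,3],[0,5,45,0,0,0,3],[0,5,45,0,0,0,3],[0,4,40,0,0,0,3]]'>/dev/null ; python3 -m creep '[[0,4,35,0,0,0,3],[0,0,0,0,0,0,3],[0,0,0,0,0,0,3]]';  python3 - <<'E'
from h import *
plan(.605,-.302,.166,0)
E
```

```text
time: 17.0
position: [0.6082, -0.3038, 0.405]
tool_rot: [1.21, 1.21, -1.212]
ft_force: [-0.3, 0.3, -0.4]
grip_width: 0.193
t 17.0 grasp [ 0.6078 -0.3037  0.241 ] jaw yaw -0.1 tilt [-0.15  0.02] rel 26.4 F [-0.3  0.3 -0.4] w 16.8
 turn first (tool rotvec rad) [-0.002 -0.     0.003] rows>= 1 final rel 26.5
 shift mm AFTER turn (tool) [75.  -2.8 -1.7]  BEFORE turn [75.  -2.6 -1.7] len 75
```

Then on to phone at (0.652, -0.05).

```bash
python3 -m creep '[[25,-2,-1,0,0,0,3],[25,0,0,0,0,0,3],[20,0,0,0,0,0,3],[5,0,0,0,0,0,3],[0,0,0,0,0,0,3]]' ; python3 -m creep '[[0,0,0,0,0,0,40],[0,0,0,0,0,0,40],[0,0,0,0,0,0,40],[-30,0,0,0,0,0,40],[-40,0,0,0,0,0,80]]';  python3 -m creep '[[-20,0,0,0,0,0,80],[0,0,-40,0,0,0,80],[0,0,-45,0,0,0,80],[0,0,-45,0,0,0,80],[0,0,0,0,0,0,80]]';  python3 - <<'E'
from h import *
d=cam("top");crop(d,"pics/t7.png",270,100,470,340,2.5)
for r in rects(d,*G,0.012): print(*r)
d=cam("scene");crop(d,"pics/s7.png",60,120,300,390,2.2)
E
```

```text
time: 17.5
position: [0.6075, -0.2993, 0.3318]
tool_rot: [1.208, 1.212, -1.205]
ft_force: [0.5, 1.8, -0.4]
grip_width: 0.2
time: 18.0
position: [0.6065, -0.3007, 0.3997]
tool_rot: [1.208, 1.215, -1.211]
ft_force: [0.6, -0.8, 0.4]
grip_width: 0.486
time: 18.5
position: [0.6083, -0.1626, 0.4214]
tool_rot: [1.204, 1.219, -1.196]
ft_force: [0.3, -0.0, 0.7]
grip_width: 0.883
[338. 242.] 0.4316 -0.1056 0.125 0.059 -8.8
[319. 148.] 0.7256 -0.0606 0.267 0.055 -7.5
```

View pics/t7.png

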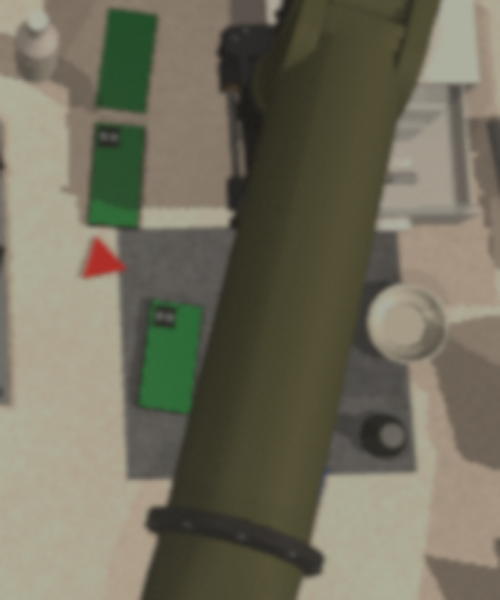

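```bash
python3 - <<'E'
from h import *
d=cam("top")
for r in rects(d,(45,80,10),(85,255,255),0.012,close=5,roi=(290,140,340,195)): print(*r)
cs=[(97,125),(146,124),(137,228),(88,224)]
P=np.array([ray(d,270+a/2.5,100+b/2.5,.011)[:2] for a,b in cs]);print(P.mean(0),np.linalg.norm(P[0]-P[3]),np.linalg.norm(P[0]-P[1]))
L=P[0]-P[3]+P[1]-P[2];print(np.degrees(np.arctan2(L[1],L[0])))
plan(.6505,-.0495,.10,84.5)
plan(.6505,-.0495,.10,-95.5)
E
```

```text
[317. 171.] 0.653 -0.0513 0.125 0.057 -7.8
[ 0.65235847 -0.05275652] 0.12411408118653725 0.05981566022699948
-7.1566475290745375
t 18.6 grasp [ 0.6067 -0.1716  0.2578] jaw yaw 0.1 tilt [ 0.01 -0.04] rel 15.9 F [-0.1 -1.4  0.1] w 79.0
 turn first (tool rotvec rad) [-1.473e+00  1.000e-03  0.000e+00] rows>= 10 final rel 88.9
 shift mm AFTER turn (tool) [157.8 125.7  31.9]  BEFORE turn [ 157.7   44.  -122.1] len 204
t 18.6 grasp [ 0.6067 -0.1716  0.2578] jaw yaw 0.1 tilt [ 0.01 -0.04] rel 15.9 F [-0.1 -1.4  0.1] w 79.0
 turn first (tool rotvec rad) [ 1.668e+00  0.000e+00 -1.000e-03] rows>= 12 final rel -91.1
 shift mm AFTER turn (tool) [ 157.8 -125.7  -31.9]  BEFORE turn [ 157.7   44.  -122.1] len 204
```

```bash
python3 -m creep '[[0,15,-40,0,0,0,80],[0,15,-40,0,0,0,80],[0,16,-40,0,0,0,80],[0,0,0,-0.144,0,0,80],[0,0,0,-0.144,0,0,80]]' >/dev/null; python3 -m creep '[[20,0,0,-0.144,0,0,80],[20,0,0,-0.144,0,0,80],[20,0,0,-0.144,0,0,80],[20,0,0,-0.144,0,0,80],[20,0,0,-0.144,0,0,80]]' >/dev/null; python3 -m creep '[[20,0,0,-0.144,0,0,80],[10,0,0,-0.144,0,0,80],[0,0,0,-0.144,0,0,80],[0,0,0,0,0,0,80],[0,0,0,0,0,0,80]]' ;  python3 - <<'E'
from h import *
plan(.6525,-.0515,.021,82.7)
d=cam("scene");crop(d,"pics/s8.png",180,170,340,330,3.5)
d=cam("top");crop(d,"pics/t8.png",250,80,410,240,3.5)
E
```

```text
time: 20.15
position: [0.6527, -0.0531, 0.2919]
tool_rot: [0.106, 1.568, -0.107]
ft_force: [-0.1, -1.0, 0.5]
grip_width: 0.919
t 20.1 grasp [ 0.6528 -0.0532  0.1279] jaw yaw 82.2 tilt [ 0.03 -0.03] rel 86.9 F [-0.1 -1.   0.5] w 80.0
 turn first (tool rotvec rad) [-0.008  0.001  0.001] rows>= 1 final rel 87.2
 shift mm AFTER turn (tool) [106.9   1.7  -0.5]  BEFORE turn [106.9   1.7  -0.6] len 107
```

View pics/s8.png

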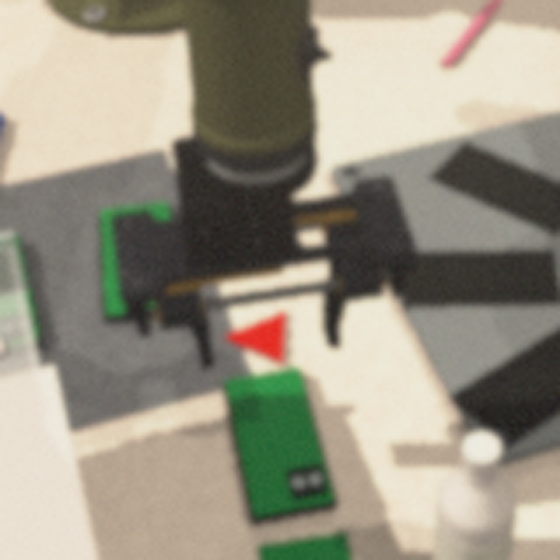

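View pics/t8.png

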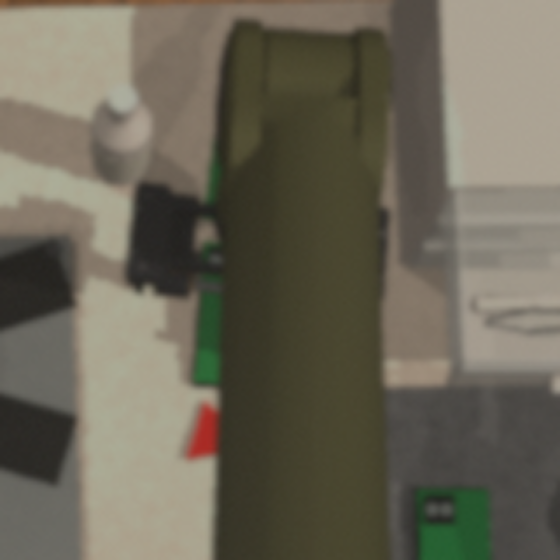

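```bash
python3 -m creep '[[35,1.7,-0.5,-0.008,0,0,80],[35,0,0,0,0,0,80],[22,0,0,0,0,0,80],[12,0,0,0,0,0,80],[0,0,0,0,0,0,80]]' 25;  python3 - <<'E'
from h import *
plan(.6525,-.0515,.021,82.7)
d=cam("scene");crop(d,"pics/s9.png",180,170,340,330,3.5)
E
```

```text
time: 20.75
position: [0.6517, -0.0496, 0.1863]
tool_rot: [0.096, 1.571, -0.097]
ft_force: [-0.0, 0.9, 0.2]
grip_width: 0.917
t 20.8 grasp [ 0.6513 -0.0496  0.0223] jaw yaw 83.0 tilt [-0.16 -0.01] rel 87.3 F [-0.   0.9  0.2] w 79.8
 turn first (tool rotvec rad) [ 0.005 -0.003  0.   ] rows>= 1 final rel 87.2
 shift mm AFTER turn (tool) [ 1.3 -1.7  1.5]  BEFORE turn [ 1.3 -1.7  1.5] len 3
```

View pics/s9.png

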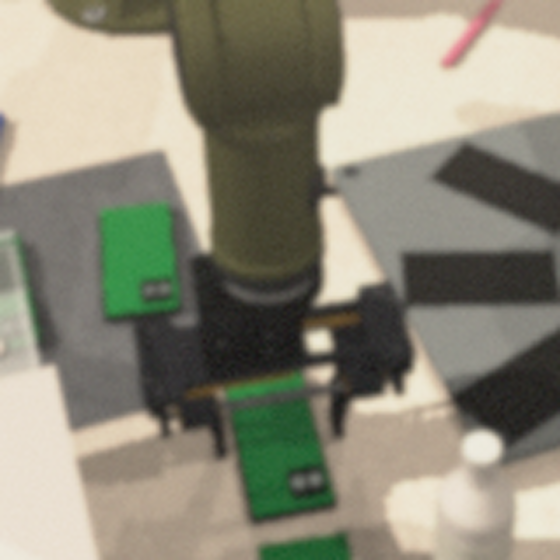

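```bash
python3 -m creep '[[1,0,0,0,0,0,50],[0,0,0,0,0,0,50],[0,0,0,0,0,0,50],[0,0,0,0,0,0,50]]' 30;  python3 -m creep '[[-20,0,0,0,0,0,50],[-30,0,0,0,0,0,50],[-30,0,0,0.144,0,0,50],[-30,0,0,0.144,0,0,50],[-20,0,0,0.144,0,0,50]]'; python3 -m creep '[[-20,0,0,0.144,0,0,50],[0,0,0,0.144,0,0,50],[0,0,0,0.144,0,0,50],[0,0,0,0.144,0,0,50],[0,0,0,0.144,0,0,50]]'; python3 - <<'E'
from h import *
plan(.675,.1545,.15,17)
d=cam("scene");crop(d,"pics/s10.png",180,110,400,330,2.5)
E
```

```text
time: 21.2
position: [0.6529, -0.05, 0.1882]
tool_rot: [0.096, 1.566, -0.096]
ft_force: [-0.5, -0.9, 3.4]
grip_width: 0.717
time: 21.7
position: [0.6524, -0.0495, 0.319]
tool_rot: [0.439, 1.524, -0.438]
ft_force: [0.4, 0.1, -2.6]
grip_width: 0.722
time: 22.2
position: [0.652, -0.0493, 0.3363]
tool_rot: [0.992, 1.334, -0.992]
ft_force: [1.0, -0.3, -2.3]
grip_width: 0.722
t 22.2 grasp [ 0.6518 -0.0492  0.1723] jaw yaw 16.7 tilt [-0.06  0.03] rel 21.0 F [ 1.  -0.3 -2.3] w 62.8
 turn first (tool rotvec rad) [-0.006 -0.001  0.001] rows>= 1 final rel 4.1
 shift mm AFTER turn (tool) [  22.3   81.7 -188. ]  BEFORE turn [  22.4   80.7 -188.4] len 206
```

View pics/s10.png

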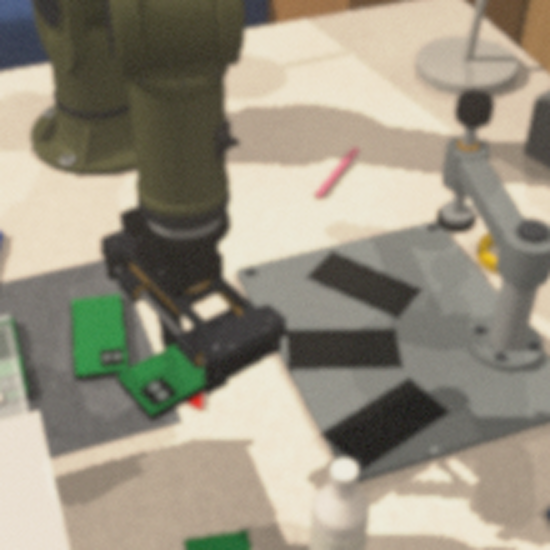

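```bash
python3 -m creep '[[0,14,-30,0,0,0,50],[0,18,-40,0,0,0,50],[0,18,-40,0,0,0,50],[0,18,-40,0,0,0,50],[0,14,-38,0,0,0,50]]' >/dev/null; python3 -m creep '[[40,0,0,0,0,0,50],[40,0,0,0,0,0,50],[20,0,0,0,0,0,50],[0,0,0,0,0,0,50],[0,0,0,0,0,0,50]]'; python3 - <<'E'
from h import *
plan(.675,.1545,.036,17)
E
```

```text
time: 23.25
position: [0.6758, 0.1543, 0.237]
tool_rot: [0.987, 1.336, -0.987]
ft_force: [-0.4, -0.8, -1.5]
grip_width: 0.718
t 23.2 grasp [0.6758 0.1543 0.073 ] jaw yaw 17.1 tilt [-0.01  0.01] rel 4.2 F [-0.4 -0.8 -1.5] w 62.5
 turn first (tool rotvec rad) [ 0.002 -0.     0.   ] rows>= 1 final rel 4.1
 shift mm AFTER turn (tool) [37.  -0.7 -0.4]  BEFORE turn [37.  -0.7 -0.4] len 37
```

```bash
python3 -m creep '[[15,0,0,0,0,0,50],[13,0,0,0,0,0,50],[5,0,0,0,0,0,50],[3,0,0,0,0,0,50],[0,0,0,0,0,0,50]]'; python3 -m creep '[[0,0,0,0,0,0,74],[0,0,0,0,0,0,74],[0,0,0,0,0,0,74]]';python3 -m creep '[[-20,0,0,0,0,0,74],[-40,0,0,0,0,0,74],[-40,0,0,0,0,0,74]]'; python3 - <<'E'
from h import *
plan(.675,.1545,.036,17)
E
```

```text
time: 23.75
position: [0.6754, 0.1541, 0.202]
tool_rot: [0.987, 1.337, -0.988]
ft_force: [-3.4, -0.6, 5.3]
grip_width: 0.717
time: 24.05
position: [0.676, 0.1543, 0.2012]
tool_rot: [0.988, 1.334, -0.987]
ft_force: [1.2, -0.1, -0.4]
grip_width: 0.836
time: 24.35
position: [0.6755, 0.1542, 0.301]
tool_rot: [0.987, 1.336, -0.989]
ft_force: [1.5, 0.6, -0.4]
grip_width: 0.855
t 24.4 grasp [0.6752 0.1541 0.137 ] jaw yaw 17.0 tilt [-0.09 -0.04] rel 4.2 F [ 1.5  0.6 -0.4] w 74.4
 turn first (tool rotvec rad) [0.    0.    0.002] rows>= 1 final rel 4.1
 shift mm AFTER turn (tool) [ 1.01e+02 -1.00e-01 -4.00e-01]  BEFORE turn [ 1.01e+02  1.00e-01 -5.00e-01] len 101
```

```bash
python3 -m creep '[[-20,0,0,-0.1385,0,0,80],[-20,0,0,-0.1385,0,0,80],[-20,0,0,-0.1385,0,0,80],[0,0,0,-0.1385,0,0,80],[0,0,0,-0.1385,0,0,80]]' >/dev/null; python3 -m creep '[[0,0,0,-0.1385,0,0,80],[0,0,0,-0.1385,0,0,80],[0,0,0,-0.1385,0,0,80]]'; python3 - <<'E'
from h import *
plan(.432,-.1055,.15,80.5)
d=cam("top");crop(d,"pics/t11.png",170,130,290,280,4)
for r in rects(d,*G,0.012): print(*r)
E
```

```text
time: 25.15
position: [0.6758, 0.1542, 0.3608]
tool_rot: [0.126, 1.567, -0.126]
ft_force: [0.6, -0.2, 0.9]
grip_width: 0.919
t 25.1 grasp [0.6759 0.1542 0.1968] jaw yaw 80.8 tilt [0.03 0.01] rel 68.0 F [ 0.6 -0.2  0.9] w 80.0
 turn first (tool rotvec rad) [ 0.006  0.    -0.   ] rows>= 1 final rel 94.2
 shift mm AFTER turn (tool) [  46.8 -296.4 -197.7]  BEFORE turn [  46.7 -295.3 -199.4] len 359
[338. 243.] 0.4318 -0.105 0.124 0.058 -10.0
[379. 241.] 0.4338 -0.2288 0.121 0.059 -1.5
[320. 123.] 0.7985 -0.0695 0.119 0.053 -9.4
```

View pics/t11.png

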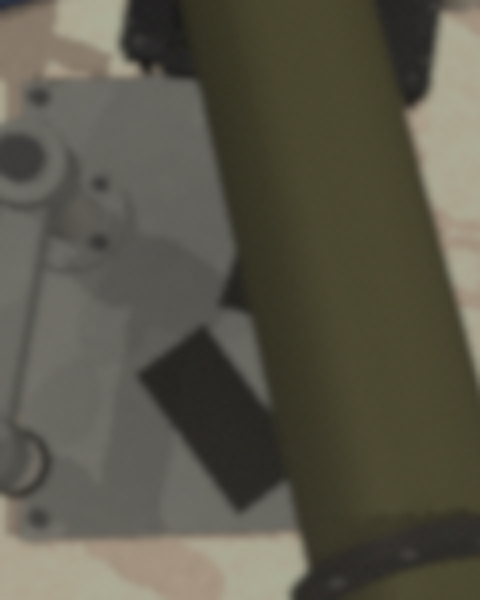

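```bash
python3 -m creep '[[0,-25,-17,0,0,0,80],[0,-33,-22,0,0,0,80],[0,-33,-22,0,0,0,80],[0,-33,-22,0,0,0,80],[0,-33,-22,0,0,0,80]]' >/dev/null; python3 -m creep '[[0,-33,-22,0,0,0,80],[0,-33,-22,0,0,0,80],[0,-33,-22,0,0,0,80],[10,-30,-20,0,0,0,80],[20,-10,-7,0,0,0,80]]'>/dev/null; python3 -m creep '[[0,0,0,0,0,0,80],[0,0,0,0,0,0,80]]'; python3 - <<'E'
from h import *
plan(.432,-.1055,.022,80.2)
d=cam("top");crop(d,"pics/t12.png",170,130,290,280,4)
d=cam("scene");crop(d,"pics/s12.png",150,170,330,330,3.5)
E
```

```text
time: 26.4
position: [0.432, -0.1046, 0.3312]
tool_rot: [0.132, 1.566, -0.131]
ft_force: [0.6, 0.2, 1.3]
grip_width: 0.922
t 26.4 grasp [ 0.4321 -0.1045  0.1672] jaw yaw 80.4 tilt [0.05 0.03] rel 94.0 F [0.6 0.2 1.3] w 80.2
 turn first (tool rotvec rad) [ 0.004  0.001 -0.001] rows>= 1 final rel 93.9
 shift mm AFTER turn (tool) [ 1.452e+02 -1.000e+00  1.000e-01]  BEFORE turn [145.2  -1.1  -0. ] len 145
```

View pics/t12.png

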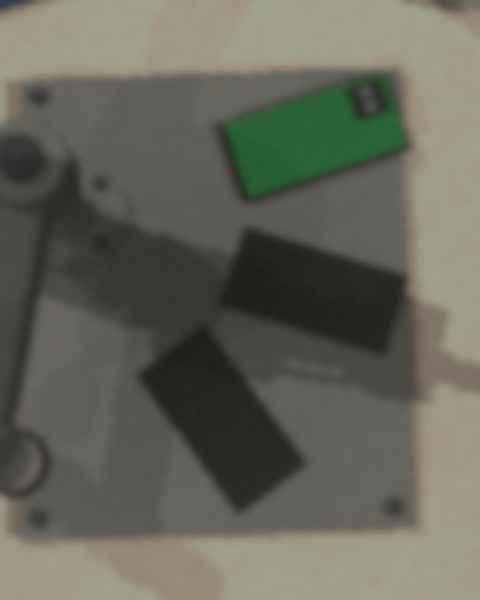

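View pics/s12.png

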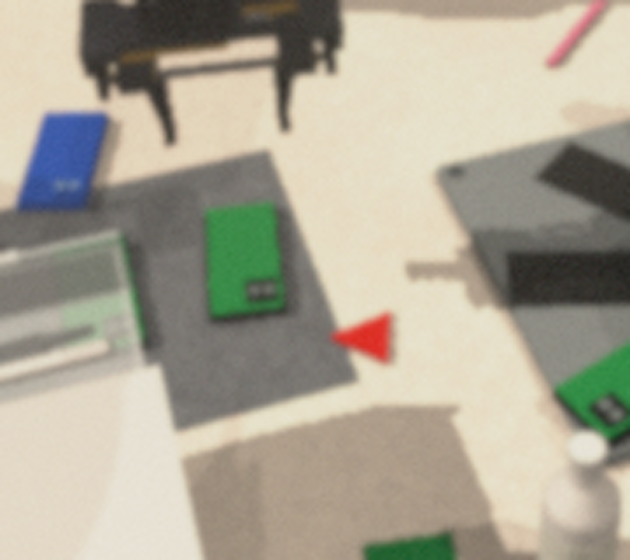

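```bash
python3 -m creep '[[40,-1,0,0,0,0,80],[40,0,0,0,0,0,80],[35,0,0,0,0,0,80],[20,0,0,0,0,0,80],[8,0,0,0,0,0,80]]' >/dev/null; python3 -m creep '[[0,0,0,0,0,0,80],[0,0,0,0,0,0,80]]'; python3 - <<'E'
from h import *
plan(.432,-.1055,.022,80.2)
d=cam("scene");crop(d,"pics/s13.png",150,170,330,330,3.5)
E
```

```text
time: 27.2
position: [0.4326, -0.1058, 0.1889]
tool_rot: [0.13, 1.565, -0.13]
ft_force: [0.5, -0.3, 1.1]
grip_width: 0.919
t 27.2 grasp [ 0.4329 -0.1059  0.0249] jaw yaw 80.5 tilt [ 0.12 -0.01] rel 94.3 F [ 0.5 -0.3  1.1] w 80.0
 turn first (tool rotvec rad) [ 0.006  0.002 -0.   ] rows>= 1 final rel 93.9
 shift mm AFTER turn (tool) [ 2.9  0.2 -1. ]  BEFORE turn [ 2.9  0.2 -1. ] len 3
```

View pics/s13.png

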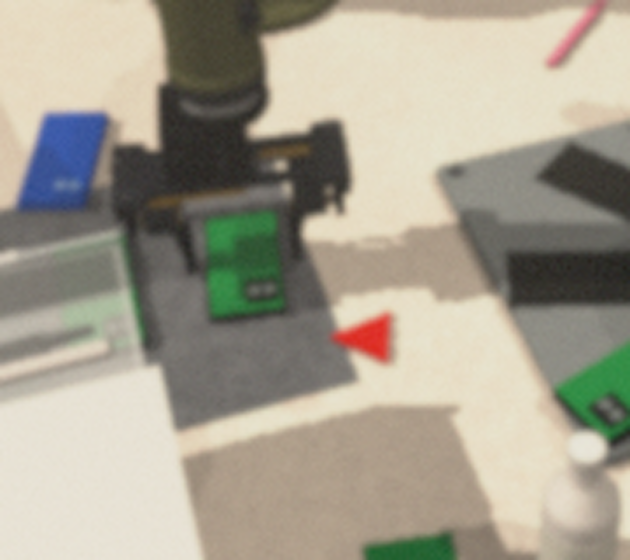

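```bash
python3 -m creep '[[1.5,0,0,0,0,0,50],[0,0,0,0,0,0,50],[0,0,0,0,0,0,50],[0,0,0,0,0,0,50],[-10,0,0,0,0,0,50]]' 30;  python3 -m creep '[[-30,0,0,0,0,0,50],[-30,0,0,0,0,0,50],[-30,0,0,0.144,0,0,50],[-20,0,0,0.144,0,0,50],[-20,0,0,0.144,0,0,50]]' >/dev/null; python3 -m creep '[[0,0,0,0.144,0,0,50],[0,0,0,0.144,0,0,50],[0,0,0,0.144,0,0,50],[0,0,0,0.144,0,0,50],[0,0,0,0.144,0,0,50]]'>/dev/null;python3 -m creep '[[0,0,0,0.144,0,0,50],[0,0,0,0.144,0,0,50],[0,0,0,0.144,0,0,50],[0,0,0,0.144,0,0,50]]'; python3 - <<'E'
from h import *
plan(.557,.156,.15,-18.8)
d=cam("scene");crop(d,"pics/s14.png",130,110,400,330,2.5)
E
```

```text
time: 27.75
position: [0.4306, -0.1059, 0.1956]
tool_rot: [0.13, 1.57, -0.13]
ft_force: [-0.4, -0.4, -1.7]
grip_width: 0.726
time: 29.15
position: [0.431, -0.1061, 0.3266]
tool_rot: [1.447, 1.035, -1.448]
ft_force: [-0.1, -0.2, -2.1]
grip_width: 0.724
t 29.1 grasp [ 0.431  -0.1061  0.1626] jaw yaw -18.9 tilt [-0.02  0.  ] rel -5.0 F [-0.1 -0.2 -2.1] w 63.0
 turn first (tool rotvec rad) [-0.001  0.     0.   ] rows>= 1 final rel -34.4
 shift mm AFTER turn (tool) [  12.6   34.9 -288.7]  BEFORE turn [  12.5   34.5 -288.8] len 291
```

View pics/s14.png

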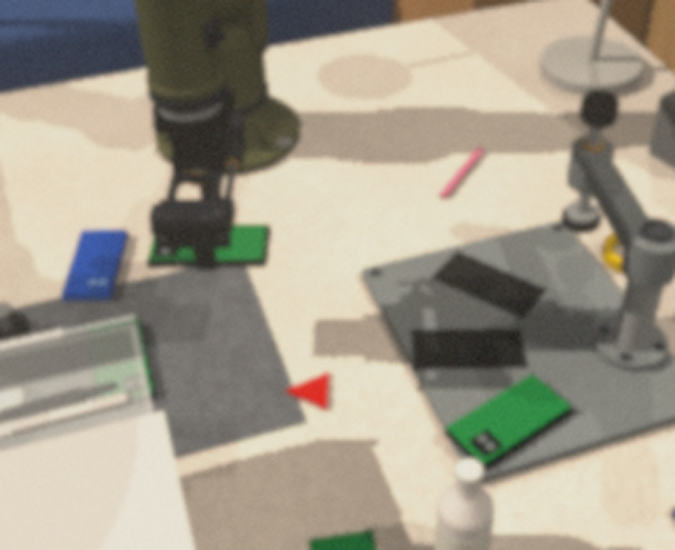

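```bash
python3 -m creep '[[0,4,-30,0,0,0,50],[0,4,-36,0,0,0,50],[0,5,-36,0,0,0,50],[0,5,-36,0,0,0,50],[0,5,-36,0,0,0,50]]' >/dev/null; python3 -m creep '[[0,4,-36,0,0,0,50],[20,4,-36,0,0,0,50],[30,4,-33,0,0,0,50],[30,0,-10,0,0,0,50],[0,0,0,0,0,0,50]]'>/dev/null;python3 -m creep '[[0,0,0,0,0,0,50]]'; python3 - <<'E'
from h import *
plan(.557,.156,.0375,-18.8)
E
```

```text
time: 30.3
position: [0.5561, 0.1563, 0.2462]
tool_rot: [1.44, 1.039, -1.444]
ft_force: [0.3, -0.3, -1.2]
grip_width: 0.726
t 30.3 grasp [0.5558 0.1561 0.0822] jaw yaw -18.4 tilt [-0.1  -0.08] rel -34.1 F [ 0.3 -0.3 -1.2] w 63.1
 turn first (tool rotvec rad) [0.006 0.002 0.001] rows>= 1 final rel -34.4
 shift mm AFTER turn (tool) [44.7  1.2 -0.3]  BEFORE turn [44.7  1.2 -0.4] len 45
```

```bash
python3 -m creep '[[18,1.2,0,0,0,0,50],[16,0,0,0,0,0,50],[6,0,0,0,0,0,50],[4,0,0,0,0,0,50],[0,0,0,0,0,0,50]]'; python3 -m creep '[[1,0,0,0,0,0,50],[0,0,0,0,0,0,50],[0,0,0,0,0,0,74],[0,0,0,0,0,0,74],[0,0,0,0,0,0,74]]';python3 -m creep '[[-20,0,0,0,0,0,74],[-40,0,0,0,0,0,74],[-40,0,0,0,0,0,80]]'; python3 - <<'E'
from h import *
plan(.434,-.229,.15,80)
plan(.434,-.229,.15,-90)
for n in ("top",):
  d=cam(n)
  for r in rects(d,*G,0.012): print(*r)
E
```

```text
time: 30.8
position: [0.5578, 0.156, 0.2033]
tool_rot: [1.444, 1.038, -1.442]
ft_force: [0.2, -0.4, -2.1]
grip_width: 0.723
time: 31.3
position: [0.5577, 0.1567, 0.2017]
tool_rot: [1.444, 1.039, -1.442]
ft_force: [-0.3, -0.1, -0.3]
grip_width: 0.836
time: 31.6
position: [0.5571, 0.1564, 0.3019]
tool_rot: [1.442, 1.039, -1.445]
ft_force: [0.9, 0.3, 0.1]
grip_width: 0.879
t 31.6 grasp [0.5568 0.1563 0.1379] jaw yaw -18.5 tilt [-0.1  -0.03] rel -34.2 F [0.9 0.3 0.1] w 76.4
 turn first (tool rotvec rad) [-1.719 -0.     0.002] rows>= 12 final rel 107.8
 shift mm AFTER turn (tool) [ -12.1 -400.8  -54.1]  BEFORE turn [-11.7   5.8 404.4] len 405
t 31.6 grasp [0.5568 0.1563 0.1379] jaw yaw -18.5 tilt [-0.1  -0.03] rel -34.2 F [0.9 0.3 0.1] w 76.4
 turn first (tool rotvec rad) [1.248e+00 2.000e-03 1.000e-03] rows>= 9 final rel -62.2
 shift mm AFTER turn (tool) [-12.1 385.3 122.8]  BEFORE turn [-11.7   5.8 404.4] len 405
[379. 241.] 0.4338 -0.2286 0.121 0.058 -1.5
[320. 124.] 0.7992 -0.0695 0.119 0.053 -9.4
```

```bash
python3 -m creep '[[-20,0,30,0,0,0,80],[0,1,42,0,0,0,80],[0,1,42,0,0,0,80],[0,1,42,0,0,0,80],[0,1,42,0,0,0,80]]' >/dev/null; python3 -m creep '[[0,1,42,0,0,0,80],[0,1,42,0,0,0,80],[0,0,42,0,0,0,80],[0,0,42,0,0,0,80],[0,0,38,0,0,0,80]]'>/dev/null;python3 -m creep '[[0,0,0,0.1425,0,0,80],[0,0,0,0.1425,0,0,80],[0,0,0,0.1425,0,0,80],[0,0,0,0.1425,0,0,80],[0,0,0,0.1425,0,0,80]]' >/dev/null;python3 -m creep '[[0,0,0,0.1425,0,0,80],[0,0,0,0.1425,0,0,80],[0,0,0,0.1425,0,0,80],[0,0,0,0.1425,0,0,80],[0,0,0,0,0,0,80]]'; python3 - <<'E'
from h import *
plan(.434,-.229,.023,-92)
d=cam("top");crop(d,"pics/t15.png",170,130,290,280,4);crop(d,"pics/t15b.png",320,190,460,310,4)
for r in rects(d,*G,0.012): print(*r)
for r in rects(d,*G,0.026): print("bed",*r)
E
```

```text
time: 33.65
position: [0.435, -0.2285, 0.3214]
tool_rot: [-2.204, 0.039, 2.203]
ft_force: [-0.7, 0.9, 0.6]
grip_width: 0.918
t 33.6 grasp [ 0.4351 -0.2286  0.1574] jaw yaw -92.0 tilt [ 0.03 -0.01] rel -64.3 F [-0.7  0.9  0.6] w 79.8
 turn first (tool rotvec rad) [-0.    -0.001 -0.   ] rows>= 1 final rel -64.2
 shift mm AFTER turn (tool) [134.4   0.5   1. ]  BEFORE turn [134.4   0.5   1.1] len 134
[380. 254.] 0.3961 -0.2273 0.057 0.047 -89.7
[246. 203.] 0.5576 0.1577 0.122 0.057 70.9
[249. 164.] 0.6775 0.154 0.126 0.059 -73.0
[320. 124.] 0.7989 -0.0687 0.118 0.053 -9.9
bed [380. 254.] 0.3951 -0.2241 0.057 0.047 -89.7
bed [246. 203.] 0.5549 0.1568 0.121 0.056 70.9
bed [249. 164.] 0.6735 0.1531 0.124 0.058 -73.0
bed [320. 124.] 0.7936 -0.0673 0.117 0.052 -9.9
```

View pics/t15.png

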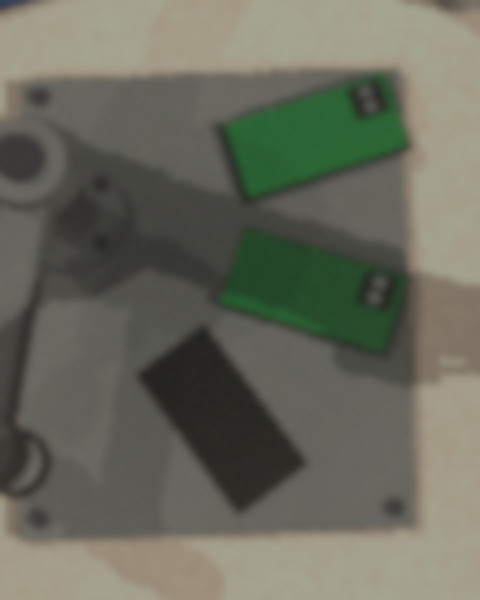

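View pics/t15b.png

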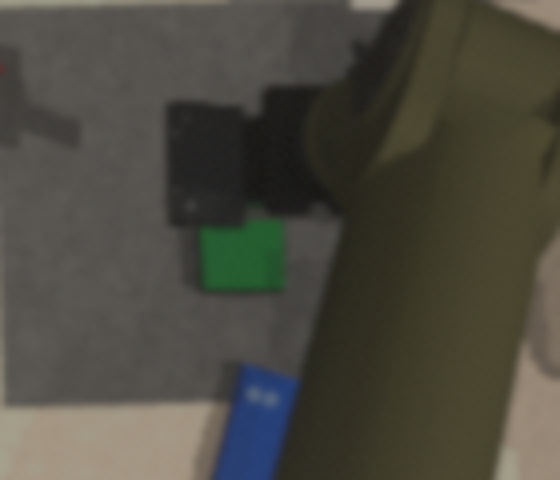

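```bash
python3 -m creep '[[40,0,0,0,0,0,80],[40,0,0,0,0,0,80],[30,0,0,0,0,0,80],[15,0,0,0,0,0,80],[5,0,1,0,0,0,80]]' >/dev/null; python3 -m creep '[[0,0,0,0,0,0,80],[0,0,0,0,0,0,80]]'; python3 - <<'E'
from h import *
plan(.434,-.229,.0235,-92)
d=cam("scene");crop(d,"pics/s16.png",80,150,260,310,3.5)
E
```

```text
time: 34.4
position: [0.4345, -0.2287, 0.1923]
tool_rot: [-2.207, 0.038, 2.203]
ft_force: [-0.1, 0.6, 0.9]
grip_width: 0.918
t 34.4 grasp [ 0.4348 -0.2288  0.0283] jaw yaw -91.9 tilt [ 0.11 -0.03] rel -64.2 F [-0.1  0.6  0.9] w 79.8
 turn first (tool rotvec rad) [ 0.001 -0.002 -0.   ] rows>= 1 final rel -64.2
 shift mm AFTER turn (tool) [4.8 0.2 0.8]  BEFORE turn [4.8 0.2 0.8] len 5
```

View pics/s16.png

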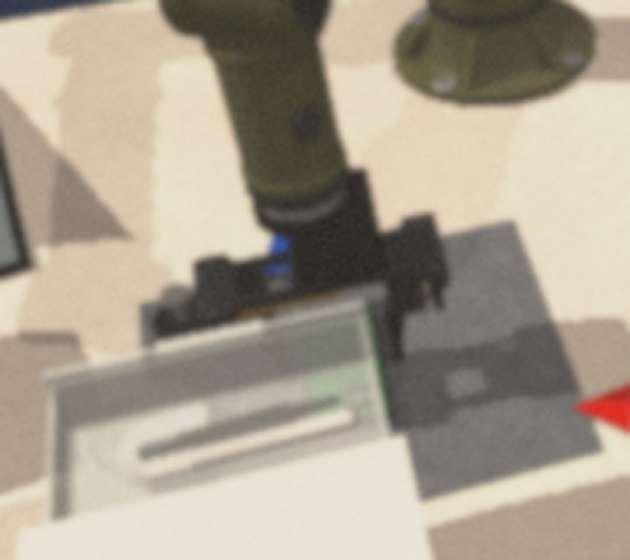

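```bash
python3 -m creep '[[4.5,0,1,0,0,0,80],[0,0,0,0,0,0,50],[0,0,0,0,0,0,50],[0,0,0,0,0,0,50],[0,0,0,0,0,0,50]]' 30;  python3 -m creep '[[-20,0,0,0,0,0,50],[-30,0,0,0,0,0,50],[-30,0,0,0,0,0,50],[-30,0,0,0,0,0,50],[-30,0,0,-0.13,0,0,50]]'; python3 -m creep '[[0,0,0,-0.13,0,0,50],[0,0,0,-0.13,0,0,50],[0,0,0,-0.13,0,0,50],[0,0,0,-0.13,0,0,50]]'; python3 - <<'E'
from h import *
plan(.464,.2265,.16,-54.7)
E
```

```text
time: 34.95
position: [0.433, -0.2286, 0.187]
tool_rot: [-2.204, 0.039, 2.204]
ft_force: [-0.2, 0.6, 0.2]
grip_width: 0.722
time: 35.45
position: [0.4325, -0.2282, 0.3276]
tool_rot: [2.171, 0.107, -2.172]
ft_force: [0.4, -0.0, -1.8]
grip_width: 0.726
time: 35.85
position: [0.4326, -0.2282, 0.3264]
tool_rot: [1.866, 0.599, -1.867]
ft_force: [0.1, -0.0, -2.4]
grip_width: 0.723
t 35.9 grasp [ 0.4325 -0.2281  0.1624] jaw yaw -54.4 tilt [-0.04  0.03] rel -26.6 F [ 0.1 -0.  -2.4] w 62.9
 turn first (tool rotvec rad) [0.005 0.    0.001] rows>= 1 final rel -80.7
 shift mm AFTER turn (tool) [   2.4 -352.8 -288.4]  BEFORE turn [   2.7 -351.5 -290. ] len 456
```

```bash
python3 -m creep '[[0,-24,-20,0,0,0,50],[0,-32,-26.3,0,0,0,50],[0,-32,-26.3,0,0,0,50],[0,-32,-26.3,0,0,0,50],[0,-32,-26.3,0,0,0,50]]' >/dev/null; python3 -m creep '[[0,-32,-26.3,0,0,0,50],[0,-32,-26.3,0,0,0,50],[0,-32,-26.3,0,0,0,50],[0,-32,-26.3,0,0,0,50],[0,-32,-26.3,0,0,0,50]]' >/dev/null; python3 -m creep '[[0,-28,-23,0,0,0,50],[0,-12,-10,0,0,0,50],[0,0,0,0,0,0,50],[0,0,0,0,0,0,50]]'; python3 - <<'E'
from h import *
plan(.464,.2265,.0375,-54.7)
d=cam("scene");crop(d,"pics/s17.png",240,120,420,300,3.3)
E
```

```text
time: 37.25
position: [0.4663, 0.2252, 0.3263]
tool_rot: [1.868, 0.592, -1.871]
ft_force: [0.4, -0.2, -2.8]
grip_width: 0.726
t 37.2 grasp [0.4662 0.2249 0.1623] jaw yaw -54.8 tilt [-0.06 -0.09] rel -80.5 F [ 0.4 -0.2 -2.8] w 63.2
 turn first (tool rotvec rad) [-0.001  0.002 -0.001] rows>= 1 final rel -80.7
 shift mm AFTER turn (tool) [124.8  -2.6   0.8]  BEFORE turn [124.8  -2.6   0.6] len 125
```

View pics/s17.png

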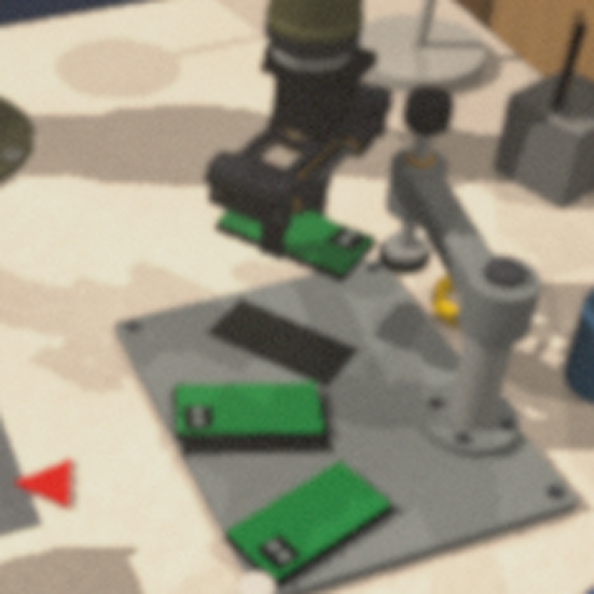

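```bash
python3 -m creep '[[30,-2.5,0.5,0,0,0,50],[30,0,0,0,0,0,50],[30,0,0,0,0,0,50],[15,0,0,0,0,0,50],[0,0,0,0,0,0,50]]'; python3 - <<'E'
from h import *
plan(.464,.2265,.0375,-54.7)
E
```

```text
time: 37.8
position: [0.4636, 0.2254, 0.2194]
tool_rot: [1.865, 0.59, -1.876]
ft_force: [-0.8, -0.9, -1.1]
grip_width: 0.722
t 37.8 grasp [0.4628 0.2248 0.0554] jaw yaw -54.9 tilt [-0.27 -0.19] rel -80.8 F [-0.8 -0.9 -1.1] w 62.8
 turn first (tool rotvec rad) [-0.004  0.006  0.   ] rows>= 1 final rel -80.7
 shift mm AFTER turn (tool) [17.9 -0.7 -1.9]  BEFORE turn [17.9 -0.7 -2. ] len 18
```

```bash
python3 -m creep '[[8,-0.5,-1,0,0,0,50],[6,0,0,0,0,0,50],[3,0,0,0,0,0,50],[0,0,0,0,0,0,50]]'; python3 -m creep '[[1,0,0,0,0,0,50],[0,0,0,0,0,0,50],[0,0,0,0,0,0,73],[0,0,0,0,0,0,73],[0,0,0,0,0,0,73]]';python3 -m creep '[[-20,0,0,0,0,0,73],[-40,0,0,0,0,0,73],[-50,0,0,0,0,0,73],[-50,0,0,0,0,0,73],[-40,0,0,0,0,0,73]]'; python3 - <<'E'
from h import *
plan(.432,.370,.30,-65)
d=cam("top");crop(d,"pics/t18.png",150,110,310,270,3.7)
d=cam("scene");crop(d,"pics/s18.png",240,120,420,300,3.3)
E
```

```text
time: 38.2
position: [0.465, 0.2289, 0.2048]
tool_rot: [1.87, 0.594, -1.87]
ft_force: [-0.1, -0.1, -2.1]
grip_width: 0.727
time: 38.7
position: [0.4652, 0.2291, 0.2042]
tool_rot: [1.871, 0.594, -1.869]
ft_force: [0.6, -0.6, -0.7]
grip_width: 0.826
time: 39.2
position: [0.465, 0.229, 0.4074]
tool_rot: [1.873, 0.595, -1.866]
ft_force: [1.6, -0.4, -0.3]
grip_width: 0.837
t 39.2 grasp [0.4655 0.2293 0.2434] jaw yaw -54.7 tilt [0.18 0.09] rel -81.0 F [ 1.6 -0.4 -0.3] w 72.8
 turn first (tool rotvec rad) [ 0.179 -0.004 -0.   ] rows>= 2 final rel -105.6
 shift mm AFTER turn (tool) [ -56.6 -141.7  -29.1]  BEFORE turn [ -56.5 -134.2  -54. ] len 155
```

View pics/s18.png

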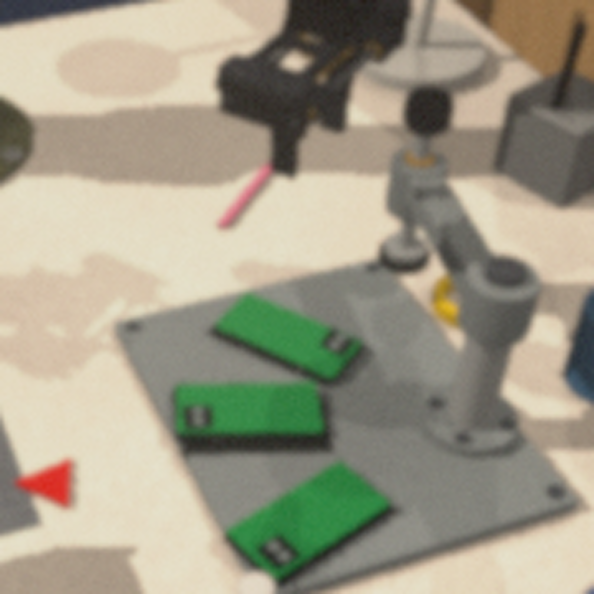

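View pics/t18.png

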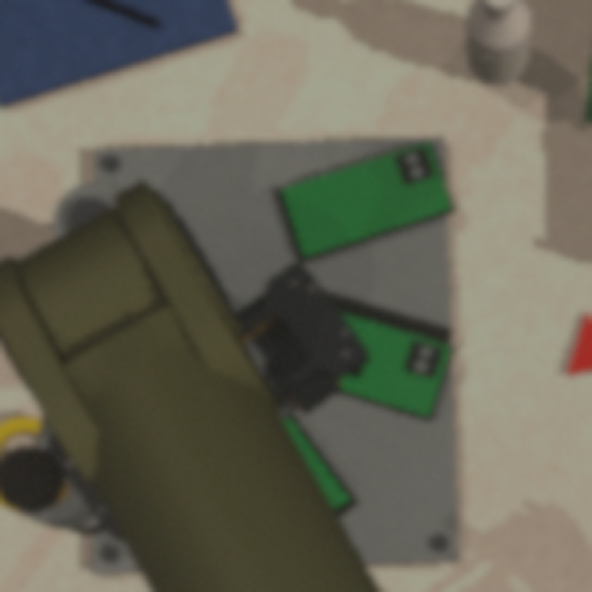

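```bash
python3 -m creep '[[-30,0,0,0.09,0,0,78],[-30,0,0,0.09,0,0,78],[0,-45,-9,0,0,0,78],[0,-48,-10,0,0,0,78],[0,-48,-10,0,0,0,78]]' > /dev/null; python3 -m creep '[[0,0,0,0,0,0,78],[0,0,0,0,0,0,78]]';python3 - <<'E'
from h import *
d=cam("top")
hsv=cv2.cvtColor(d["img"],cv2.COLOR_RGB2HSV)
crop(d,"pics/t19.png",130,110,310,270,3.7)
for r in rects(d,*G,0.026): print("bed",*r)
plan(.433,.370,.222,-65)
E
```

```text
time: 40.0
position: [0.4311, 0.3702, 0.4628]
tool_rot: [1.977, 0.44, -1.98]
ft_force: [0.4, -0.1, -0.2]
grip_width: 0.896
bed [236. 219.] 0.5069 0.1904 0.193 0.134 -43.5
bed [249. 164.] 0.673 0.153 0.124 0.058 -73.5
bed [321. 123.] 0.7936 -0.0675 0.117 0.053 -9.9
t 40.0 grasp [0.432  0.3684 0.299 ] jaw yaw -65.1 tilt [-0.02 -0.09] rel -105.5 F [0.1 0.1 0.4] w 77.9
 turn first (tool rotvec rad) [-0.001  0.001 -0.001] rows>= 1 final rel -105.5
 shift mm AFTER turn (tool) [77.  -1.  -1.6]  BEFORE turn [77.  -1.1 -1.7] len 77
```

View pics/t19.png

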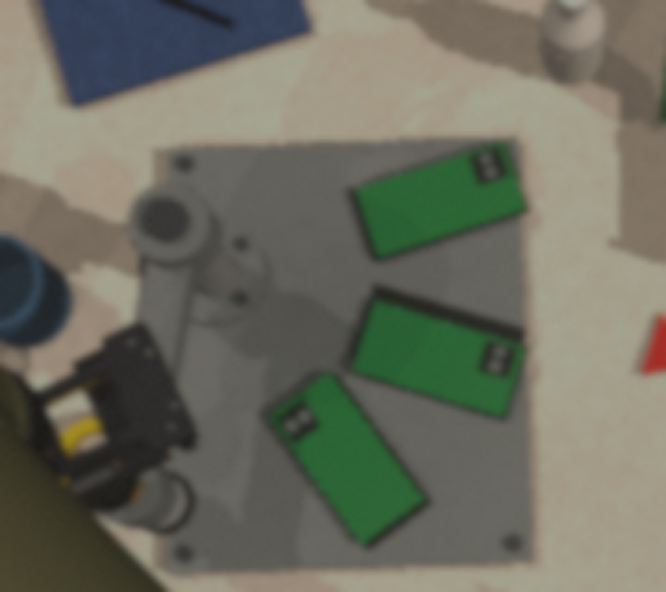

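```bash
python3 - <<'E'
from h import *
d=cam("top")
f=3.7
for n,cs,pc in(("p0",[(265,410),(330,373),(428,500),(368,545)],(.464,.2265)),("p1",[(376,298),(526,345),(508,417),(349,369)],(.557,.156))):
    P=np.array([ray(d,130+a/f,110+b/f,.022)[:2] for a,b in cs]);c=P.mean(0)
    L=(P[2]-P[1]+P[3]-P[0]) if n=="p0" else (P[1]-P[0]+P[2]-P[3])
    print(n,c.round(4),(c-pc).round(4),np.degrees(np.arctan2(L[1],L[0])))
hsv=cv2.cvtColor(d["img"],cv2.COLOR_RGB2HSV);m=cv2.inRange(hsv,*G)
for c in cv2.findContours(m,cv2.RETR_EXTERNAL,cv2.CHAIN_APPROX_NONE)[0]:
    if cv2.contourArea(c)>200:
        w=np.array([ray(d,p[0][0],p[0][1],.026)[:2] for p in c],np.float32);print(cv2.minAreaRect(w))
E
```

```text
p0 [0.4649 0.228 ] [0.0009 0.0015] -143.39546521555658
p1 [0.5431 0.1539] [-0.0139 -0.0021] -108.75576607497193
((0.4652274549007416, 0.23062103986740112), (0.12660451233386993, 0.05937112495303154), 34.524166107177734)
((0.543607234954834, 0.15634898841381073), (0.12583953142166138, 0.059771183878183365), 71.04254150390625)
((0.6739168167114258, 0.15317916870117188), (0.057721883058547974, 0.12426770478487015), 17.539281845092773)
((0.7938291430473328, -0.06750760972499847), (0.05195270851254463, 0.1175987496972084), 80.03446960449219)
```

```bash
python3 -m creep '[[0,0,0,-0.1345,0,0,78],[0,0,0,-0.1345,0,0,78],[0,0,0,-0.1345,0,0,78],[0,0,0,-0.1345,0,0,78],[0,0,0,-0.1345,0,0,78]]' > /dev/null; python3 -m creep '[[0,0,0,-0.1345,0,0,76],[0,0,0,0,0,0,76]]';python3 - <<'E'
from h import *
plan(.5435,.155,.3,-18.8)
E
```

```text
time: 40.8
position: [0.4328, 0.3672, 0.4639]
tool_rot: [1.449, 1.033, -1.449]
ft_force: [0.1, -0.3, -0.0]
grip_width: 0.878
t 40.8 grasp [0.4329 0.3672 0.2999] jaw yaw -19.0 tilt [ 0.03 -0.02] rel -59.3 F [ 0.1 -0.3 -0. ] w 76.3
 turn first (tool rotvec rad) [-0.003  0.    -0.001] rows>= 1 final rel -34.7
 shift mm AFTER turn (tool) [-1.000e-01  1.730e+02  1.652e+02]  BEFORE turn [  0.  173.6 164.6] len 239
```

```bash
python3 -m creep '[[0,28,26,0,0,0,76],[0,31,30,0,0,0,76],[0,31,30,0,0,0,76],[0,31,30,0,0,0,76],[0,31,30,0,0,0,76]]' > /dev/null; python3 -m creep '[[40,21,19,0,0,0,76],[40,0,0,0,0,0,76],[40,0,0,0,0,0,76],[40,0,0,0,0,0,76],[40,0,0,0,0,0,76]]' >/dev/null;python3 -m creep '[[0,0,0,0,0,0,76],[0,0,0,0,0,0,76]]' ;python3 - <<'E'
from h import *
plan(.5435,.155,.0375,-18.8)
d=cam("scene");crop(d,"pics/s20.png",240,120,420,300,3.3)
E
```

```text
time: 42.0
position: [0.5426, 0.1562, 0.2643]
tool_rot: [1.449, 1.034, -1.45]
ft_force: [0.3, 0.6, 1.5]
grip_width: 0.874
t 42.0 grasp [0.5425 0.1562 0.1003] jaw yaw -19.0 tilt [-0.03 -0.02] rel -35.1 F [0.3 0.6 1.5] w 76.1
 turn first (tool rotvec rad) [-0.004  0.001  0.   ] rows>= 1 final rel -34.7
 shift mm AFTER turn (tool) [62.8  1.3  0.8]  BEFORE turn [62.8  1.3  0.8] len 63
```

View pics/s20.png

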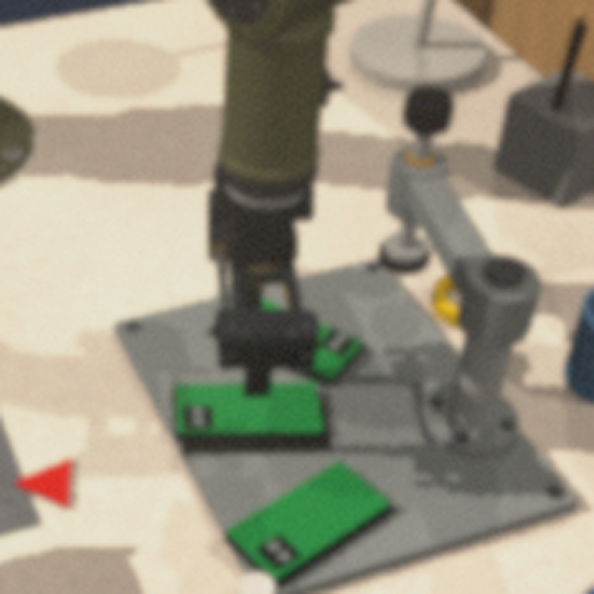

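```bash
python3 -m creep '[[25,1.3,0.8,0,0,0,76],[20,0,0,0,0,0,76],[12,0,0,0,0,0,76],[5,0,0,0,0,0,76],[0,0,0,0,0,0,76]]' 25; python3 -m creep '[[0,0,0,0,0,0,50],[0,0,0,0,0,0,50],[0,0,0,0,0,0,50],[0,0,0,0,0,0,50],[-6,0,0,0,0,0,50]]';python3 - <<'E'
from h import *
plan(.557,.156,.0375,-18.8)
E
```

```text
time: 42.55
position: [0.5438, 0.156, 0.2026]
tool_rot: [1.448, 1.035, -1.446]
ft_force: [0.2, 0.4, 1.0]
grip_width: 0.874
time: 43.05
position: [0.5429, 0.1557, 0.2074]
tool_rot: [1.446, 1.036, -1.448]
ft_force: [0.0, 0.7, -2.1]
grip_width: 0.717
t 43.0 grasp [0.5426 0.1557 0.0434] jaw yaw -18.8 tilt [-0.09 -0.03] rel -34.8 F [ 0.   0.7 -2.1] w 62.4
 turn first (tool rotvec rad) [-0.     0.001  0.001] rows>= 1 final rel -34.4
 shift mm AFTER turn (tool) [ 5.9 13.5 -4.9]  BEFORE turn [ 5.9 13.5 -4.9] len 16
```

```bash
python3 -m creep '[[0,13.5,-4.5,0,0,0,50],[0,0,0,0,0,0,50],[3,0,0,0,0,0,50],[2.5,0,0,0,0,0,50],[0,0,0,0,0,0,50]]' ; python3 -m creep '[[1,0,0,0,0,0,50],[0,0,0,0,0,0,50],[0,0,0,0,0,0,74],[0,0,0,0,0,0,74],[0,0,0,0,0,0,74]]';python3 -m creep '[[-20,0,0,0,0,0,74],[-40,0,0,0,0,0,74],[-50,0,0,0,0,0,74],[-50,0,0,0,0,0,74],[-50,0,0,0,0,0,74]]'; python3 -m creep '[[-40,0,0,0,0,0,74],[0,0,0,0,0,0,74]]';python3 - <<'E'
from h import *
plan(.433,.370,.30,-65)
E
```

```text
time: 43.55
position: [0.557, 0.1558, 0.2028]
tool_rot: [1.446, 1.036, -1.448]
ft_force: [-2.6, -1.3, 4.6]
grip_width: 0.72
time: 44.05
position: [0.5572, 0.1559, 0.2011]
tool_rot: [1.447, 1.036, -1.447]
ft_force: [0.0, -0.5, 0.3]
grip_width: 0.834
time: 44.55
position: [0.5571, 0.1557, 0.413]
tool_rot: [1.447, 1.036, -1.447]
ft_force: [1.2, -0.2, -0.1]
grip_width: 0.851
time: 44.75
position: [0.5584, 0.1562, 0.4584]
tool_rot: [1.456, 1.032, -1.436]
ft_force: [-0.7, 0.7, 0.9]
grip_width: 0.847
t 44.8 grasp [0.5603 0.1568 0.2944] jaw yaw -18.8 tilt [0.66 0.21] rel -34.5 F [-0.7  0.7  0.9] w 73.7
 turn first (tool rotvec rad) [ 0.806 -0.011 -0.006] rows>= 6 final rel -105.5
 shift mm AFTER turn (tool) [  -5.6 -247.    25.3]  BEFORE turn [  -6.3 -189.2 -160.7] len 248
```

```bash
python3 -m creep '[[-6,-28,-24,0,0,0,78],[0,-32,-28,0,0,0,78],[0,-32,-28,0,0,0,78],[0,-32,-28,0,0,0,78],[0,-32,-28,0,0,0,78]]' > /dev/null; python3 -m creep '[[0,-31,-26,0,0,0,78],[0,0,0,0.1345,0,0,78],[0,0,0,0.1345,0,0,78],[0,0,0,0.1345,0,0,78],[0,0,0,0.1345,0,0,78]]' >/dev/null;python3 -m creep '[[0,0,0,0.1345,0,0,78],[0,0,0,0.1345,0,0,78],[0,0,0,0,0,0,78]]' ;python3 - <<'E'
from h import *
plan(.433,.370,.222,-65)
d=cam("top");crop(d,"pics/t21.png",130,110,310,270,3.7)
hsv=cv2.cvtColor(d["img"],cv2.COLOR_RGB2HSV);m=cv2.inRange(hsv,*G)
for c in cv2.findContours(m,cv2.RETR_EXTERNAL,cv2.CHAIN_APPROX_NONE)[0]:
    if cv2.contourArea(c)>200:
        w=np.array([ray(d,p[0][0],p[0][1],.026)[:2] for p in c],np.float32);print(cv2.minAreaRect(w))
E
```

```text
time: 46.05
position: [0.4327, 0.3694, 0.4561]
tool_rot: [1.979, 0.437, -1.982]
ft_force: [0.7, 0.5, 0.5]
grip_width: 0.895
t 46.0 grasp [0.4325 0.3692 0.2921] jaw yaw -65.1 tilt [-0.07 -0.06] rel -105.6 F [0.7 0.5 0.5] w 77.8
 turn first (tool rotvec rad) [-0.001  0.002 -0.   ] rows>= 1 final rel -105.5
 shift mm AFTER turn (tool) [70.1 -0.5 -0.8]  BEFORE turn [70.1 -0.5 -0.9] len 70
((0.4651631712913513, 0.23011647164821625), (0.12644341588020325, 0.0597810223698616), 35.74002456665039)
((0.5549033284187317, 0.15588131546974182), (0.12497958540916443, 0.05794855207204819), 71.55475616455078)
((0.6733777523040771, 0.1530592143535614), (0.05771227553486824, 0.12435600161552429), 16.9652042388916)
((0.7933834791183472, -0.06786389648914337), (0.05240285024046898, 0.1177288293838501), 80.72259521484375)
```

View pics/t21.png

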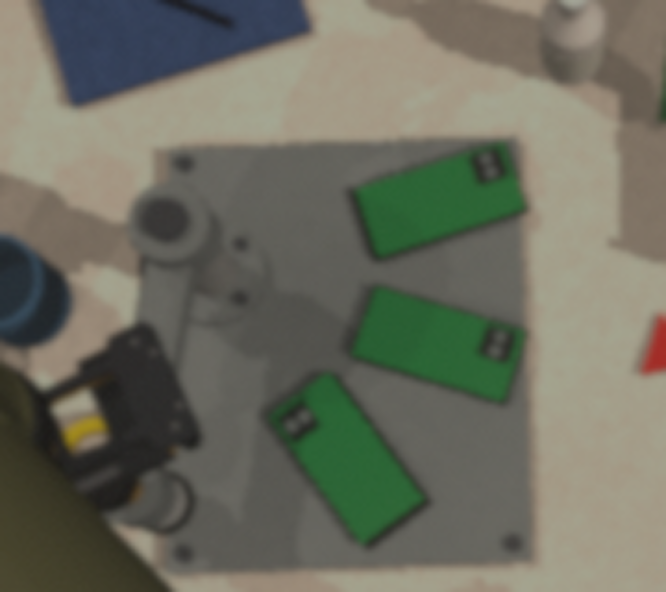

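```bash
python3 -m creep '[[25,-0.5,-1,0,0,0,78],[25,0,0,0,0,0,78],[15,0,0,0,0,0,78],[5,0,0,0,0,0,78],[0,0,0,0,0,0,78]]' 30 >/dev/null; python3 -m creep '[[0,0,0,0,0,0,30],[0,0,0,0,0,0,30],[0,0,0,0,0,0,30],[0,0,0,0,0,0,30],[0,0,0,0,0,0,30]]'; python3 -m creep '[[0,0,0,0,0,0,30],[0,0,0,0,0,0,30]]';python3 - <<'E'
from h import *
plan(.433,.370,.222,-65)
E
```

```text
time: 47.1
position: [0.4338, 0.3699, 0.3876]
tool_rot: [1.981, 0.437, -1.979]
ft_force: [3.3, -9.0, 2.3]
grip_width: 0.525
time: 47.3
position: [0.4343, 0.3691, 0.3876]
tool_rot: [1.981, 0.434, -1.98]
ft_force: [0.8, -5.1, 2.7]
grip_width: 0.495
t 47.3 grasp [0.4345 0.3687 0.2236] jaw yaw -65.1 tilt [ 0.06 -0.12] rel -105.5 F [ 0.8 -5.1  2.7] w 43.0
 turn first (tool rotvec rad) [-0.002 -0.    -0.002] rows>= 1 final rel -105.5
 shift mm AFTER turn (tool) [ 1.6 -1.8  0.8]  BEFORE turn [ 1.6 -1.8  0.8] len 3
```

```bash
python3 -m creep '[[0,15.8,9.9,-0.098,0,0,30],[0,15.8,9.9,-0.098,0,0,30],[0,15.8,9.9,-0.098,0,0,30],[0,15.8,9.9,-0.098,0,0,30]]'; python3 -m creep '[[0,15.8,9.9,-0.098,0,0,30],[0,15.8,9.9,-0.098,0,0,30],[0,15.8,9.9,-0.098,0,0,30],[0,15.8,9.9,-0.098,0,0,30],[0,0,0,0,0,0,30]]';python3 - <<'E'
from h import *
s,M,g=st();v=g-[.621,.337,0]
print(np.hypot(*v[:2]),np.degrees(np.arctan2(v[1],v[0]))%360)
plan(.4655,.229,.222,-20)
E
```

```text
time: 47.7
position: [0.4348, 0.2974, 0.3877]
tool_rot: [1.733, 0.768, -1.727]
ft_force: [2.2, 4.6, -1.8]
grip_width: 0.497
time: 48.2
position: [0.4655, 0.2275, 0.3876]
tool_rot: [1.464, 1.022, -1.463]
ft_force: [-2.6, -1.4, 3.1]
grip_width: 0.502
0.19008358998499533 215.15368611729664
t 48.2 grasp [0.4656 0.2276 0.2236] jaw yaw -20.2 tilt [0.02 0.02] rel -46.2 F [-2.6 -1.4  3.1] w 43.7
 turn first (tool rotvec rad) [-0.003 -0.001 -0.   ] rows>= 1 final rel -46.2
 shift mm AFTER turn (tool) [ 1.6 -0.6 -1.3]  BEFORE turn [ 1.6 -0.6 -1.3] len 2
```

```bash
python3 -m creep '[[8,0,0,0,0,0,30],[8,0,0,0,0,0,30],[7,0,0,0,0,0,30],[5,0,0,0,0,0,30],[0,0,0,0,0,0,30]]' 45; python3 -m creep '[[1,0,0,0,0,0,30],[0,0,0,0,0,0,30]]';python3 - <<'E'
from h import *
plan(.4655,.229,.194,-20)
d=cam("scene");crop(d,"pics/s22.png",240,120,420,300,3.3)
E
```

```text
time: 48.7
position: [0.4646, 0.2289, 0.3604]
tool_rot: [1.464, 1.02, -1.464]
ft_force: [-3.0, -3.8, 8.8]
grip_width: 0.496
time: 48.9
position: [0.4646, 0.2289, 0.3601]
tool_rot: [1.464, 1.02, -1.464]
ft_force: [-3.1, -4.4, 11.1]
grip_width: 0.493
t 48.9 grasp [0.4648 0.2288 0.1961] jaw yaw -20.2 tilt [ 0.05 -0.04] rel -46.4 F [-3.1 -4.4 11.1] w 42.9
 turn first (tool rotvec rad) [-0.004  0.    -0.001] rows>= 1 final rel -46.2
 shift mm AFTER turn (tool) [ 2.1  0.6 -0.4]  BEFORE turn [ 2.1  0.6 -0.4] len 2
```

View pics/s22.png

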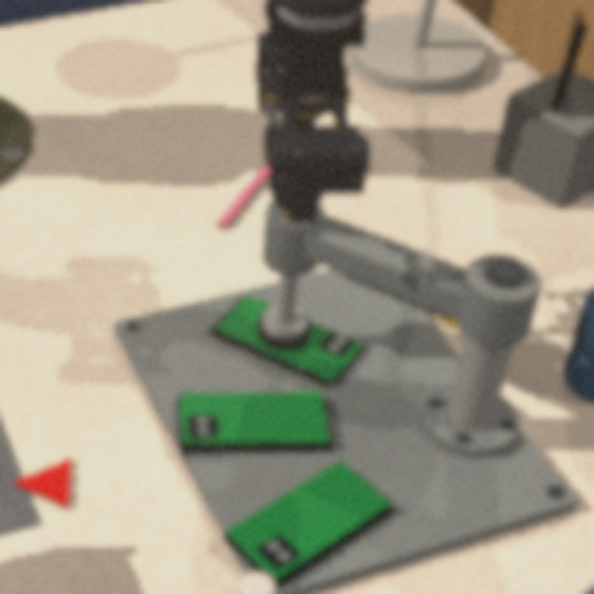

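```bash
python3 -m creep '[[2,0,0,0,0,0,30],[0,0,0,0,0,0,30],[0,0,0,0,0,0,30]]'; python3 -m creep '[[2,0,0,0,0,0,30],[0,0,0,0,0,0,30],[0,0,0,0,0,0,30]]'
```

```text
time: 49.25
position: [0.4645, 0.2289, 0.3596]
tool_rot: [1.465, 1.02, -1.463]
ft_force: [-6.8, -6.4, 18.3]
grip_width: 0.497
time: 49.55
position: [0.4645, 0.2289, 0.3595]
tool_rot: [1.466, 1.019, -1.463]
ft_force: [-9.8, -7.1, 27.4]
grip_width: 0.498
```

```bash
python3 -m creep '[[-8,0,0,0,0,0,30],[-10,0,0,0,0,0,30],[-10,0,0,0,0,0,30],[-4,0,0,0,0,0,30],[0,0,0,0,0,0,30]]' ; python3 - <<'E'
from h import *
plan(.4655,.229,.223,-20)
d=cam("scene");crop(d,"pics/s23.png",240,120,420,300,3.3)
E
```

```text
time: 50.05
position: [0.4646, 0.2289, 0.3869]
tool_rot: [1.464, 1.021, -1.464]
ft_force: [-2.0, -2.3, 4.2]
grip_width: 0.49
t 50.0 grasp [0.4647 0.2288 0.2229] jaw yaw -20.2 tilt [ 0.03 -0.02] rel -46.4 F [-2.  -2.3  4.2] w 42.6
 turn first (tool rotvec rad) [-0.003  0.    -0.001] rows>= 1 final rel -46.2
 shift mm AFTER turn (tool) [-0.1  0.7 -0.4]  BEFORE turn [-0.1  0.7 -0.4] len 1
```

View pics/s23.png

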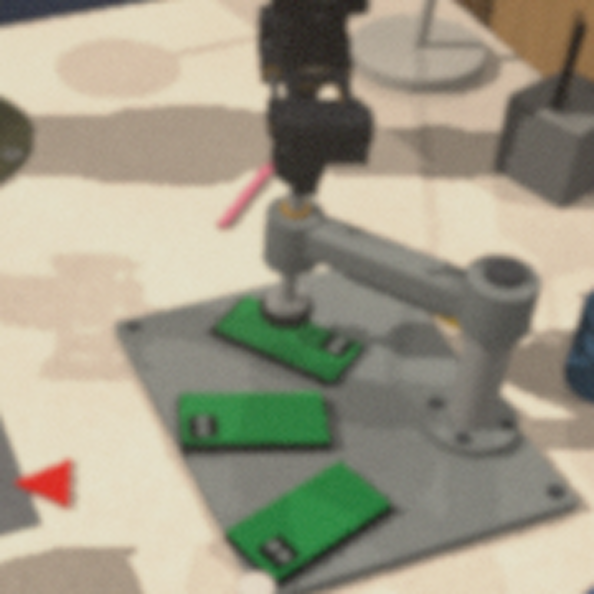

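Plunger is back up, phone 0 in place. Swing to pad1 and press.

```bash
python3 -m creep '[[0,16.9,10.6,-0.105,0,0,30],[0,16.9,10.6,-0.105,0,0,30],[0,16.9,10.6,-0.105,0,0,30]]'; python3 -m creep '[[0,16.9,10.6,-0.105,0,0,30],[0,16.9,10.6,-0.105,0,0,30],[0,16.9,10.6,-0.105,0,0,30],[0,0,0,0,0,0,30],[0,0,0,0,0,0,30]]';python3 - <<'E'
from h import *
s,M,g=st();v=g-[.621,.337,0]
print(np.hypot(*v[:2]),np.degrees(np.arctan2(v[1],v[0]))%360)
plan(.621+.19*np.cos(np.radians(251.15)),.337+.19*np.sin(np.radians(251.15)),.222,16)
E
```

```text
time: 50.4
position: [0.5049, 0.1872, 0.3859]
tool_rot: [1.231, 1.2, -1.233]
ft_force: [-6.5, 2.5, 3.9]
grip_width: 0.493
time: 50.9
position: [0.5584, 0.1582, 0.386]
tool_rot: [1.002, 1.329, -1.002]
ft_force: [-2.8, -1.6, 4.4]
grip_width: 0.496
0.18947895867549483 250.68977403410577
t 50.9 grasp [0.5583 0.1582 0.222 ] jaw yaw 15.9 tilt [-0.04  0.01] rel 0.1 F [-2.8 -1.6  4.4] w 43.1
 turn first (tool rotvec rad) [-0.001 -0.     0.001] rows>= 1 final rel 0.3
 shift mm AFTER turn (tool) [0.  0.9 1.3]  BEFORE turn [0.  0.9 1.3] len 2
```

```bash
python3 -m creep '[[8,0,0,0,0,0,30],[8,0,0,0,0,0,30],[7,0,0,0,0,0,30],[5,0,0,0,0,0,30],[2,0,0,0,0,0,30]]'; python3 -m creep '[[2,0,0,0,0,0,30],[0,0,0,0,0,0,30],[0,0,0,0,0,0,30]]'; python3 -m creep '[[2,0,0,0,0,0,30],[0,0,0,0,0,0,30],[0,0,0,0,0,0,30]]';
```

```text
time: 51.4
position: [0.5581, 0.1581, 0.3595]
tool_rot: [1.003, 1.327, -1.001]
ft_force: [-8.9, -3.2, 24.0]
grip_width: 0.494
time: 51.7
position: [0.5579, 0.1581, 0.3595]
tool_rot: [1.003, 1.326, -1.0]
ft_force: [-10.1, -3.9, 24.2]
grip_width: 0.493
time: 52.0
position: [0.5578, 0.1581, 0.3593]
tool_rot: [1.004, 1.326, -0.999]
ft_force: [-12.6, -4.4, 33.4]
grip_width: 0.495
```

```bash
python3 -m creep '[[-8,0,0,0,0,0,30],[-10,0,0,0,0,0,30],[-10,0,0,0,0,0,30],[-5.5,0,0,0,0,0,30],[0,0,0,0,0,0,30]]'; python3 -m creep '[[0,16.9,10.6,-0.105,0,0,30],[0,16.9,10.6,-0.105,0,0,30],[0,16.9,10.6,-0.105,0,0,30]]'; python3 -m creep '[[0,16.9,10.6,-0.105,0,0,30],[0,16.9,10.6,-0.105,0,0,30],[0,17.5,11.5,-0.105,0,0,30],[0,0,0,0,0,0,30],[0,0,0,0,0,0,30]]';python3 - <<'E'
from h import *
s,M,g=st();v=g-[.621,.337,0]
print(np.hypot(*v[:2]),np.degrees(np.arctan2(v[1],v[0]))%360)
plan(.621+.19*np.cos(np.radians(287.1)),.337+.19*np.sin(np.radians(287.1)),.222,52)
E
```

```text
time: 52.5
position: [0.5581, 0.1581, 0.3866]
tool_rot: [1.002, 1.328, -1.001]
ft_force: [-2.3, -0.5, 3.5]
grip_width: 0.495
time: 52.8
position: [0.6166, 0.1478, 0.3853]
tool_rot: [0.759, 1.438, -0.76]
ft_force: [-7.4, 1.3, 4.0]
grip_width: 0.494
time: 53.3
position: [0.6769, 0.1568, 0.3854]
tool_rot: [0.52, 1.51, -0.517]
ft_force: [-2.7, 4.2, 5.2]
grip_width: 0.495
0.18820961689959484 287.23030753192006
t 53.3 grasp [0.6768 0.1572 0.2214] jaw yaw 52.1 tilt [-0.06  0.14] rel 39.0 F [-2.7  4.2  5.2] w 43.1
 turn first (tool rotvec rad) [ 0.001 -0.002 -0.001] rows>= 1 final rel 39.1
 shift mm AFTER turn (tool) [-0.6 -1.4  1.2]  BEFORE turn [-0.6 -1.4  1.2] len 2
```

```bash
python3 -m creep '[[8,-0.5,1,0,0,0,30],[8,0,0,0,0,0,30],[7,0,0,0,0,0,30],[5,0,0,0,0,0,30],[2,0,0,0,0,0,30]]'; python3 -m creep '[[2,0,0,0,0,0,30],[0,0,0,0,0,0,30],[0,0,0,0,0,0,30]]'; python3 - <<'E'
from h import *
d=cam("scene");crop(d,"pics/s24.png",240,120,420,300,3.3)
E
```

```text
time: 53.8
position: [0.6765, 0.1566, 0.3595]
tool_rot: [0.521, 1.508, -0.514]
ft_force: [-9.6, 3.9, 21.5]
grip_width: 0.494
time: 54.1
position: [0.6763, 0.1565, 0.3595]
tool_rot: [0.521, 1.507, -0.514]
ft_force: [-10.7, 3.8, 21.6]
grip_width: 0.492
```

View pics/s24.png

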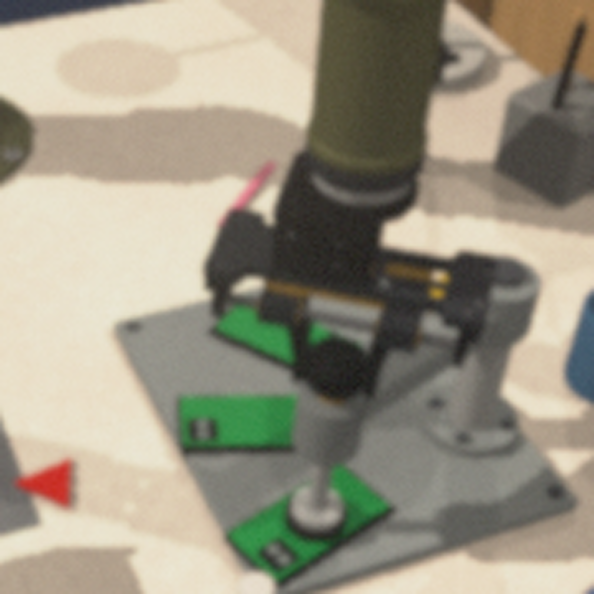

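```bash
python3 -m creep '[[-8,0,0,0,0,0,30],[-10,0,0,0,0,0,30],[-10,0,0,0,0,0,30],[-4,0,0,0,0,0,30],[0,0,0,0,0,0,30]]'; python3 -m creep '[[0,-15,-11.6,0.1,0,0,30],[0,-15,-11.6,0.1,0,0,30],[0,-15,-11.6,0.1,0,0,30],[0,-15,-11.6,0.1,0,0,30],[0,-15,-11.6,0.1,0,0,30]]';python3 - <<'E'
from h import *
s,M,g=st();v=g-[.621,.337,0]
print(np.hypot(*v[:2]),np.degrees(np.arctan2(v[1],v[0]))%360,g,s["ft_force"])
E
```

```text
time: 54.65
position: [0.6765, 0.1565, 0.3869]
tool_rot: [0.521, 1.509, -0.515]
ft_force: [-3.3, 5.1, 4.7]
grip_width: 0.503
time: 55.15
position: [0.5836, 0.1509, 0.3873]
tool_rot: [0.913, 1.371, -0.901]
ft_force: [3.5, 6.0, 4.8]
grip_width: 0.495
0.18894478678286505 258.8601392175467 [0.584495   0.15161522 0.22325823] [3.53729792 6.04227254 4.78806633]
```

```bash
python3 -m creep '[[0,-15,-11.6,0.1,0,0,30],[0,-15,-11.6,0.1,0,0,30],[0,-15,-11.6,0.1,0,0,30],[0,-15,-11.6,0.1,0,0,30],[0,-15,-11.6,0.1,0,0,30]]'; python3 -m creep '[[0,-15,-11.6,0.1,0,0,30],[0,-15,-11.6,0.1,0,0,30],[0,-15,-11.6,0.1,0,0,30],[0,-15,-11.6,0.1,0,0,30],[0,-15,-11.6,0.1,0,0,30]]';python3 - <<'E'
from h import *
s,M,g=st();v=g-[.621,.337,0]
print(np.hypot(*v[:2]),np.degrees(np.arctan2(v[1],v[0]))%360,g,s["ft_force"])
E
```

```text
time: 55.65
position: [0.4995, 0.1902, 0.3872]
tool_rot: [1.286, 1.159, -1.275]
ft_force: [3.8, 3.4, 3.8]
grip_width: 0.495
time: 56.15
position: [0.4448, 0.2656, 0.3865]
tool_rot: [1.638, 0.862, -1.632]
ft_force: [0.8, -1.2, 5.1]
grip_width: 0.493
0.1895780995960746 202.12167083066353 [0.44537745 0.26560969 0.22254867] [ 0.75256615 -1.21181366  5.05665719]
```

```bash
python3 -m creep '[[0,-15,-11.6,0.1,0,0,30],[0,-15,-11.6,0.1,0,0,30],[0,-15,-11.6,0.1,0,0,30],[0,-15,-11.6,0.1,0,0,30],[0,-14,-10.8,0.1,0,0,30]]'; python3 -m creep '[[0,-6,-4,0.02,0,0,30],[0,0,0,0,0,0,30],[0,0,0,0,0,0,30]]';python3 - <<'E'
from h import *
s,M,g=st();v=g-[.621,.337,0]
print(np.hypot(*v[:2]),np.degrees(np.arctan2(v[1],v[0]))%360,g,s["ft_force"])
E
```

```text
time: 56.65
position: [0.4329, 0.3578, 0.3861]
tool_rot: [1.959, 0.47, -1.958]
ft_force: [-2.5, -1.8, 4.0]
grip_width: 0.494
time: 56.95
position: [0.4341, 0.3644, 0.3859]
tool_rot: [1.968, 0.457, -1.969]
ft_force: [-5.4, -2.1, 4.6]
grip_width: 0.495
0.18908479103340034 171.64593879571564 [0.43392156 0.36447209 0.22187888] [-5.41261719 -2.06512642  4.64086711]
```

```bash
python3 -m creep '[[0,-5,-3,0.02,0,0,30],[0,-1,-1,0,0,0,30],[0,0,0,0,0,0,30]]'; python3 -m creep '[[0,0,0,0,0,0,70],[0,0,0,0,0,0,70],[0,0,0,0,0,0,70],[-40,0,0,0,0,0,70],[-50,0,0,0,0,0,70]]'; python3 -m creep '[[0,-30,40,0,0,0,70],[0,-30,40,0,0,0,70],[-20,-30,40,0,0,0,70],[0,0,0,0,0,0,70]]'; python3 - <<'E'
from h import *
s,M,g=st();print(g)
d=cam("top");cv2.imwrite("pics/t25.png",d["img"][:,:,::-1])
d=cam("scene");crop(d,"pics/s25.png",240,120,420,300,3.3);cv2.imwrite("pics/s25f.png",d["img"][:,:,::-1])
E
```

```text
time: 57.25
position: [0.4352, 0.3696, 0.3849]
tool_rot: [1.975, 0.432, -1.985]
ft_force: [-6.6, -6.7, 5.3]
grip_width: 0.495
time: 57.75
position: [0.4354, 0.3719, 0.4741]
tool_rot: [1.973, 0.439, -1.982]
ft_force: [0.6, 1.2, -0.5]
grip_width: 0.783
time: 58.15
position: [0.2854, 0.4051, 0.4975]
tool_rot: [1.977, 0.457, -1.97]
ft_force: [0.6, 0.5, -0.8]
grip_width: 0.805
[0.28573598 0.40600654 0.33350789]
```

View pics/t25.png

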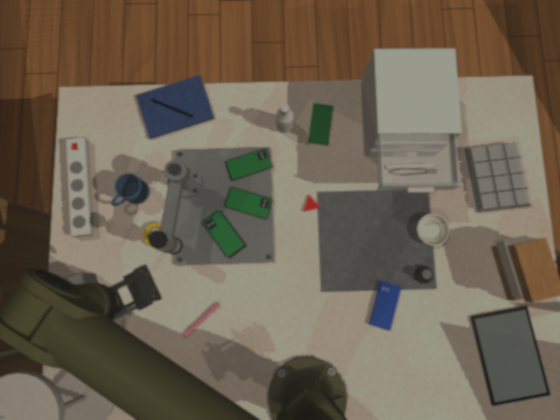

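View pics/s25.png

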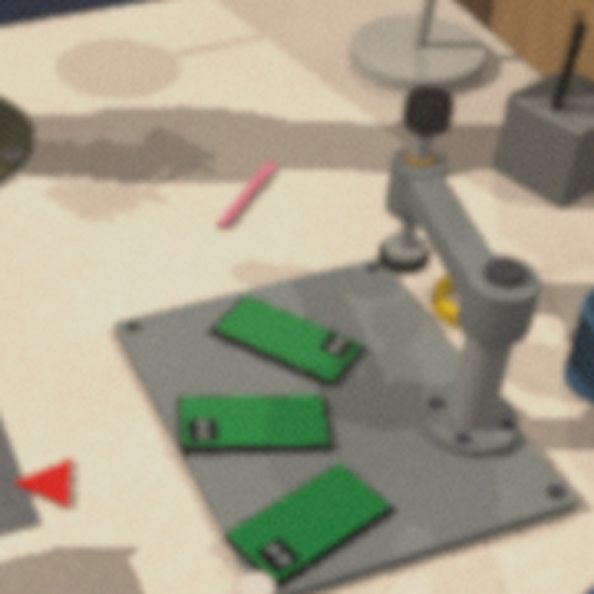

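```bash
python3 - <<'E'
from h import *
d=cam("top");crop(d,"pics/t26.png",360,110,480,210,6)
print(rects(d,(20,120,80),(35,255,255),0.018,50))
hsv=cv2.cvtColor(d["img"],cv2.COLOR_RGB2HSV);m=cv2.inRange(hsv,*G)
for c in cv2.findContours(m,cv2.RETR_EXTERNAL,cv2.CHAIN_APPROX_NONE)[0]:
    if cv2.contourArea(c)>200:
        w=np.array([ray(d,p[0][0],p[0][1],.022)[:2] for p in c],np.float32);print(cv2.minAreaRect(w))
K=ray(d,159,240,.235);print(K,np.degrees(np.arctan2(K[1]-.337,K[0]-.621)),np.hypot(K[0]-.621,K[1]-.337))
E
```

```text
[(array([150., 232.]), 0.4741, 0.4452, 0.07, 0.037, -24.5)]
((0.46511077880859375, 0.23024721443653107), (0.1255498230457306, 0.05886854603886604), 35.83036422729492)
((0.5552220940589905, 0.15581081807613373), (0.1244291290640831, 0.05761324241757393), 71.55610656738281)
((0.6735365390777588, 0.15349559485912323), (0.057006802409887314, 0.1236535832285881), 17.666996002197266)
((0.7948954105377197, -0.06828516721725464), (0.05256535857915878, 0.11809393018484116), 80.72257995605469)
[0.42651816 0.36022555 0.235     ] 173.1898353098846 0.1958637641358547
```

View pics/t26.png

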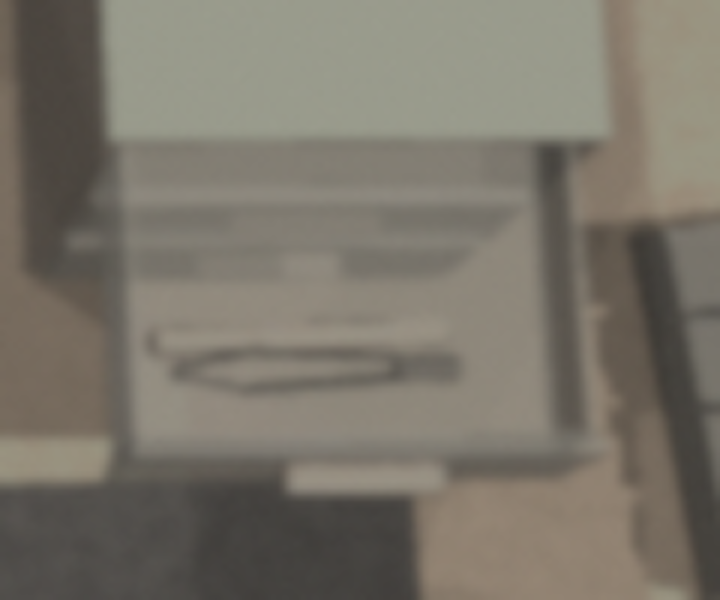

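```bash
python3 -c "
from bench import ctrl
print(ctrl.close_job())"
```

```text
the job is handed in; nothing more can be done
None
```

The job is handed in at about 58 s of the 210 s allowed. No verdict is reported, so what follows rests on my own checks.

**Tools:** I swung the press arm to its rest stop, then put the spudger and the tweezers in the drawer. The last top picture shows both lying on its floor.

**Phones:** All three are on their pads, green back up. The one on pad1 had shifted by about 14 mm after I laid it down, so I gripped it again and re-centred it. In the last picture, all are within about 4 mm and 1–2° of where I measured the pads.

**Pressing:** I swung the arm over each phone by the knob and pushed the plunger down. It stopped at the same height each time, with the TCP at about 0.3595 m, and the force rose to 22–33 N without further travel. The travel measured from the tool was about 27–28 mm. I read "cover home" from the stop height and the pictures, since there is no cover reading.

**Rest position:** The arm is back at its rest stop with the plunger up and the gripper clear. From the tool pose just before release, the arm is within about 0.01 rad of the stop. A rough reading of the knob in the last top picture gave about 0.05 rad, still within the 0.1 rad limit.

**Other things:** They look unmoved in the final pictures. I measured only the spare cover, which moved a few millimetres at most. The tape roll was partly hidden behind the press arm, so its measured position was not usable.

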